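# Reset the tripped breaker in the bench supply box

## Robot

A 7-joint arm with a two-finger parallel gripper is mounted at the origin on a cart in front of the work surface, level with it; the furniture and walls round the work are solid. World frame = base frame: x ahead of the robot, y to its left, z up, the work surface at z = 0. Lengths are in m, angles in rad, forces in N, time in s.
With the tool pointing down it reaches from about 0.4 to 0.85 m from the base axis. Payload 4.5 kg.
Tool frame: the origin (TCP) lies midway between the tips of the shut fingers; the grasp point (between the pads) lies 19 mm behind it; z points along the fingers, y is the direction in which the jaws open and shut (so a half turn about z gives the same grasp; the last joint's range is limited). The gripper opens to 88 mm and grips with 3 to 60 N. Pads are 18 mm wide; open, the fingers measure 123 mm over their backs; the gripper's body (75 mm by 187 mm) begins 45 mm behind the grasp point.
Start: joints at [1.374, 0.689, -0.195, 1.565, 0.157, 0.902, -0.215], TCP at [0.143, -0.608, 0.239] pointing down, gripper open.
Joint ranges: [-3.01, 3.01], [-0.46, 2.08], [-1.47, 1.51], [0.13, 2.56], [-1, 4.14], [0.04, 2.09], [-2.66, 2.66]. Speed limits (rad/s): [2.57, 2.57, 3.14, 3.14, 3.14, 3.14, 3.14].

## Interface

Orientations are given as a unit quaternion [x, y, z, w].
In Python, from plant import get_state, snapshot, finish_job, find_in gives the robot as it stands.
- The arm moves only by the shell command python3 -m creep 'ROWS' [OPENING] [FORCE]. ROWS is JSON, one flat list of numbers, 6 for each row, row after row: the shift along the tool's x, y, z in mm, then the turn, a rotation vector about the tool's x, y, z in degrees. In form: [tx, ty, tz, wx, wy, wz, tx, ty, tz, wx, wy, wz, ...]. A call has 1 to 5 rows; each row shifts and turns the pose as measured when the row begins, along the tool's axes as they then stand; what a row does not reach is not made up. A row lasts 1/12 s, in which the tool goes at most 41.7 mm and 7.16 degrees, less where a joint would pass 70% of its speed; a pose out of reach is approached as far as the arm can. A call is refused whole if a number of a shift passes 41.7 or a number of a turn 7.16, either way. A call with a gripper value outside its range is refused whole. OPENING is the finger opening in mm, from 0 to 88.1, set as the call begins (- or left out, the last holds). The fingers move at their own pace and stop on an object; FORCE is the grip in N (left out, the last holds). Time passes only in rows, so rows that do not move let the fingers close. It gives the time, the measured TCP pose, the force and the opening at its end, in the units of the state.
- get_state(): the state, without advancing time (a new reading comes with each control period).
- snapshot(name): name is "side" or "top"; returns a dict with "color" (400x640x3 uint8, red, green, blue), "intrinsics" (3x3 intrinsics, pixels), "extrinsics" (4x4, takes a point from world to camera coordinates). Camera axes: x right, y down, z forward; pixel columns grow to the right and rows downward; lengths in m; the calibration is good to about 2 mm. A picture is of the moment at which its call begins. There is no depth.
- finish_job(): hands the job in, once; it reports no verdict.
Trained networks look in the newest picture that a camera, given by its name, has taken for a name from the list of things; names that differ only in an ending like _2 or _b are one class to them, and where a whole thing is asked for, a point or a joint stands for the part that bears it (a point fixed in the world has none). Each returns a list of dicts, best first, with "score" (0 to 1); they miss things now and then, are a little off and sometimes report something else, mostly with a low value. They report only what shows in the picture. A call takes as long as a camera call.
- find_in(thing, camera): "xy" ([column, row] in pixels, amid what is visible of it).
The state is a dict: "clock": time; "q": joint angles; "qd": joint speeds; "joint_torque": joint torques, N m; "tool_pos": TCP position; "eef_rot": TCP orientation; "contact_force": force on the tool from outside, world axes, zero at the start; "moment": the same for the moment, N m; "opening": opening from 0.0 (shut) to 1.0 (fully open).
Only numpy, scipy, OpenCV 4.12 (cv2) and the standard library are available. Lean on these libraries where they do the work, as an engineer would, in place of code of your own. Each camera call takes 0.05 s, during which the arm holds its last target.

## Task

The sockets at the painting table are dead: one of the three breakers in the grey bench supply box has tripped, so its toggle stands half-way instead of on like its neighbours. Push the blade of the wood-handled flat pry tool into the slot at the front of the box, lever the snapped-down cover open with it and swing the cover fully back; push the tripped toggle fully off (towards the slot side) to re-latch it and then fully on (towards the hinge), leaving the other two on. Finish with the pry tool lying on the table and the cover pressed down until it snaps shut, and do not knock over the mug or the spray can.

Things in the scene. Friction and masses are not known exactly. Their poses are not given: they have to be found in the camera images.
- supply_box: Grey plastic bench supply box, fixed to the table, 140 mm deep (x) by 240 mm wide (y), with a hinged cover; origin at the centre of its underside. Its own -x side is the front with the pry slot, +x side carries the hinge, z up. The base's rim is 72 mm and the closed cover's top 110 mm above the table.
- pry_slot (a point): Mouth of the pry slot, middle of the box's front, 82 mm ahead (-x) of the box's origin, 69.5 mm above the table; axes as supply_box. A flat shelf 44 mm wide lies 3.5 mm below this point; from its outer lip, here, it runs 34 mm inwards (+x). Slot 7 mm high, 42 wide. The cover edge to be lifted lies 27 to 30 mm inwards, at the back of a recess in the cover's front. A blade may go 50 mm inwards.
- cover_hinge (a point): Middle of the cover's hinge line, at the back (+x) rim of the box, 72 mm above the table; the line runs along the box's y. Axes as supply_box.
- cover_edge (a point): Middle of the cover's upper front edge, 140 mm from the hinge along the cover and 38 mm above its rim plane; turns with the cover. The cover is a 3 mm thick grey shell 140 x 240 x 38 mm, open below. A sprung catch inside the front holds it shut: it lets go when the front edge is lifted 3 to 4 mm with about 9 N and snaps in again when the front is pressed down with about 8 N.
- cover (a joint): Angle of the cover in rad: 0 shut and snapped in, grows as it opens, 2.1 is the stop of the fully open cover, leaning back. A stiff hinge holds the cover at any angle; 0.5 to 2 N at the front edge moves it.
- toggle_a (a joint): Toggle of the tripped breaker, rad: -0.5 fully off (leans to the slot side), about 0 tripped (upright), +0.5 fully on (leans to the hinge side). It stays where it is left; about 2 N at the tip moves it. This breaker may be in any of the three places in the row.
- toggle_a_tip (a point): Middle of the tip of the tripped breaker's black toggle, 42 mm from its pivot along this point's z axis. The toggle is 18 mm wide (along the box's y), 11 mm thick and stands 33 mm above the breaker's face. The three toggles stand in a row along the box's y, 66 mm apart, pivots 80 mm in front of the hinge line and 58 mm above the table.
- toggle_b (a joint): Toggle of a breaker that is on, same values as toggle_a; to be left on.
- toggle_b_tip (a point): Tip of that toggle, as toggle_a_tip.
- toggle_c (a joint): Toggle of the other breaker that is on, same values; to be left on.
- toggle_c_tip (a point): Tip of that toggle, as toggle_a_tip.
- pry_tool_mid (a point): Flat pry tool, 195 mm long, lying on the table: this point is on its middle line, 9 mm up, where handle and steel meet; x points to the blade tip, z up. Wooden handle from x = -95 to 0 mm, 22 wide, 18 high; steel shank 9 wide, 5 thick to x = 40; flat blade 16 wide, 2.5 thick, level on the middle line, to its tip at x = 100. Balances near x = -17.
- pry_tool: The same tool; origin on its underside 9 mm below pry_tool_mid, same axes. About 70 g.
- mug: Striped water mug, 86 x 120 x 90 mm, standing upright, origin under its middle; a bystander.
- spray_can: Slim spray can, 43 mm across and 121 mm high, standing upright, origin under its middle; a bystander.

How it is judged:
On the way, in this order (a step that is already met when the one before it is completed fails the run):
1. the cover is levered up off its catch by the pry tool (value of joint cover above 0.1 rad and contact force between pry_tool and supply_box above 0.2 N), for 0.1 s.
2. the cover is swung fully back (value of joint cover above 1.8 rad), for 0.2 s.
3. the tripped toggle is pushed fully off (value of joint toggle_a below -0.42 rad), for 0.1 s.
4. the toggle is pushed fully on (value of joint toggle_a above 0.4 rad), for 0.1 s.
At the end, for the whole second after the job is handed in: The cover is snapped shut (within 0.02 rad), all three toggles are on (beyond 0.40 rad), the pry tool lies still on the table (its middle line less than 20 mm up), and the mug and the spray can stand upright (value of joint cover below 0.02 rad and value of joint each of toggle_a, toggle_b, toggle_c above 0.4 rad and height (world z) of pry_tool_mid below 0.02 m and angle between each of mug, spray_can's own z axis and vertical below 0.2 rad and linear speed of pry_tool below 0.02 m/s); the robot touches nothing.
It fails at once if one of the other two breakers is switched off (value of joint any of toggle_b, toggle_c below 0.2 rad).
It fails at once if the mug or the spray can is knocked over (angle between any of mug, spray_can's own z axis and vertical above 0.6 rad).
It also fails if it takes over 72 s, if anything falls off the work surface, if the arm or the gripper's body presses on something with over 40 N, if the wrist force passes 120 N, or if a joint passes its speed limit or range.

## Working session

There is one attempt and no reset: what is moved stays moved. The work goes in short steps, Python scripts to look and compute and a shell command to move; the robot and the scene stay as the last step left them, time stands still between calls to the robot, and variables do not carry over. Pictures are saved under pics/ and viewed, and the job is handed in when it is done.

```bash
ls; mkdir -p pics; cat > h.py <<'E'
import numpy as np, cv2
from plant import get_state, snapshot, find_in
from scipy.spatial.transform import Rotation as R
E
python3 - <<'E'
from h import *
s=get_state(); print(s)
for c in ("side","top"):
    d=snapshot(c); cv2.imwrite(f"pics/{c}0.png",d["color"][:,:,::-1])
    np.savez(f"{c}_cal.npz",K=d["intrinsics"],E=d["extrinsics"])
    print(c,d["intrinsics"],d["extrinsics"])
    for t in ("supply_box","pry_slot","cover_hinge","cover_edge","pry_tool_mid","pry_tool","mug","spray_can"):
        print(t,[(r["xy"],round(r["score"],2)) for r in find_in(t,c)][:3])
print(get_state()["clock"])
E
```

```text
pics
{'clock': 0.0, 'q': array([ 1.37380534,  0.68996019, -0.19452493,  1.56635683,  0.15732053,
        0.90249878, -0.21506589]), 'qd': array([-1.33592664e-03, -2.97578722e-04,  1.72324484e-04, -7.15423582e-04,
        1.22352450e-05,  6.36444937e-04,  2.17489267e-04]), 'joint_torque': array([ 4.39632049e-04, -5.27563584e+01, -1.26644455e+00, -1.53430098e+01,
       -5.25140378e-02,  6.64014588e-03,  1.82643021e-04]), 'tool_pos': array([ 0.14277304, -0.60781885,  0.23792176]), 'eef_rot': array([ 9.93340774e-01,  1.15209681e-01, -1.76946249e-04, -8.96927010e-04]), 'contact_force': array([ 0.07845291, -0.3272308 , -0.10291516]), 'moment': array([-0.00915848,  0.03739133, -0.01205015]), 'opening': 1.0004745151323373}
side [[382.66516645   0.         319.64565864]
 [  0.         382.66516645 193.71952468]
 [  0.           0.           1.        ]] [[ 0.9994808   0.03113547  0.00828973 -0.60176222]
 [ 0.02408086 -0.55091315 -0.83421509  0.05062156]
 [-0.02140676  0.83398159 -0.55137688  0.98684067]
 [ 0.          0.          0.          1.        ]]
supply_box [([306.4, 181.4], 0.61), (
[... 254 characters left out ...]
pray_can [([365.6, 255.3], 0.68), ([216.3, 293.0], 0.55)]
top [[395.20398251   0.         316.32090375]
 [  0.         395.20398251 203.59515434]
 [  0.           0.           1.        ]] [[-0.01977877 -0.99979891  0.00330616 -0.03818204]
 [-0.99143233  0.019186   -0.12920459  0.61167017]
 [ 0.12911518 -0.00583334 -0.99161245  0.95637404]
 [ 0.          0.          0.          1.        ]]
supply_box [([252.7, 222.1], 0.81)]
pry_slot [([251.1, 226.3], 0.95), ([252.9, 220.9], 0.73)]
cover_hinge [([253.6, 225.0], 0.56)]
cover_edge [([251.9, 222.3], 0.77)]
pry_tool_mid [([402.8, 278.6], 0.72)]
pry_tool [([400.8, 278.7], 0.86)]
mug [([308.8, 144.2], 0.57)]
spray_can [([377.1, 166.3], 0.57)]
0.9
```

View pics/side0.png

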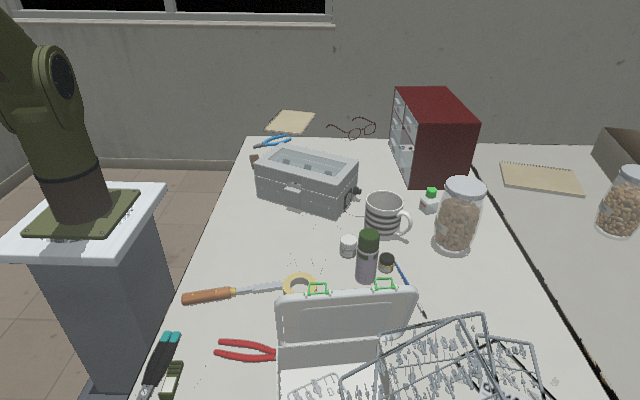

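View pics/top0.png

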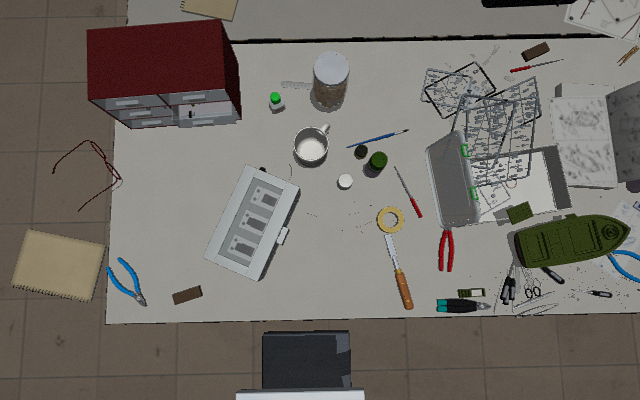

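```bash
python3 - <<'E'
import cv2
a=cv2.imread("pics/top0.png"); s=cv2.imread("pics/side0.png")
cv2.imwrite("pics/t_box.png",cv2.resize(a[150:290,190:310],None,fx=4.2,fy=4.2,interpolation=cv2.INTER_CUBIC))
cv2.imwrite("pics/t_tool.png",cv2.resize(a[220:320,350:450],None,fx=5,fy=5,interpolation=cv2.INTER_CUBIC))
cv2.imwrite("pics/s_box.png",cv2.resize(s[130:230,240:370],None,fx=6,fy=6,interpolation=cv2.INTER_CUBIC))
cv2.imwrite("pics/s_tool.png",cv2.resize(s[260:320,170:330],None,fx=5,fy=5,interpolation=cv2.INTER_CUBIC))
E
```

```text
(no output)
```

View pics/t_box.png

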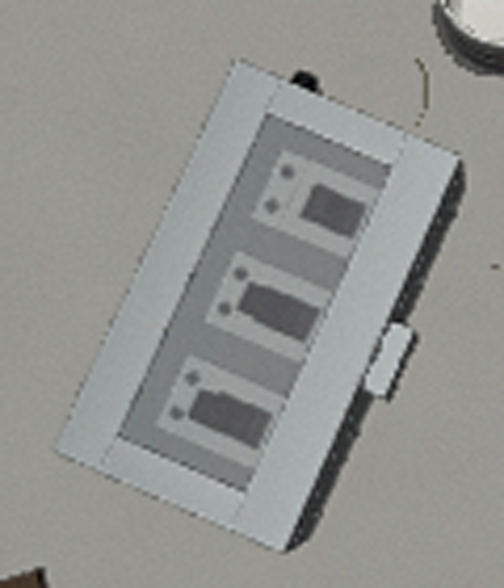

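View pics/t_tool.png

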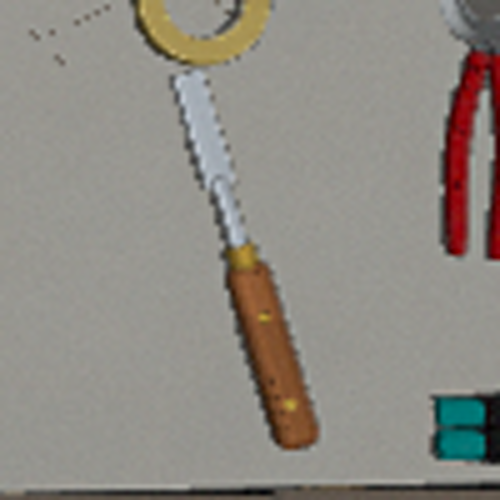

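View pics/s_box.png

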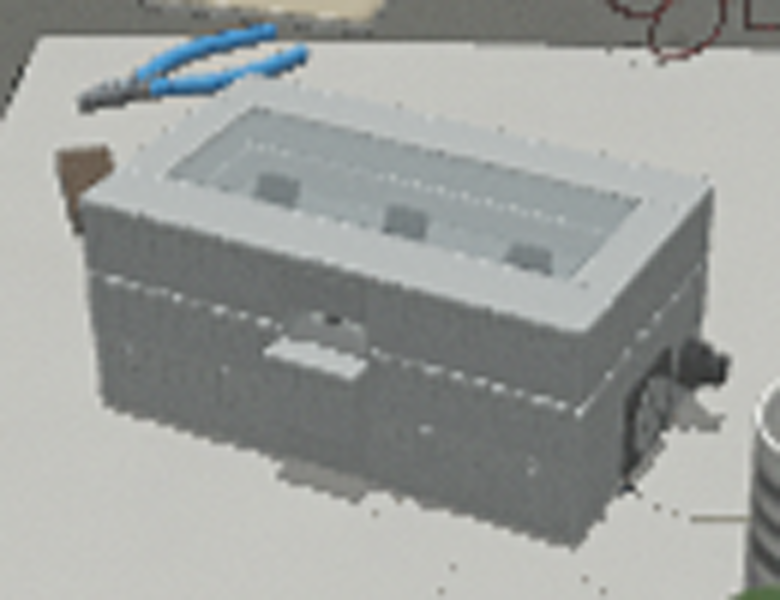

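View pics/s_tool.png

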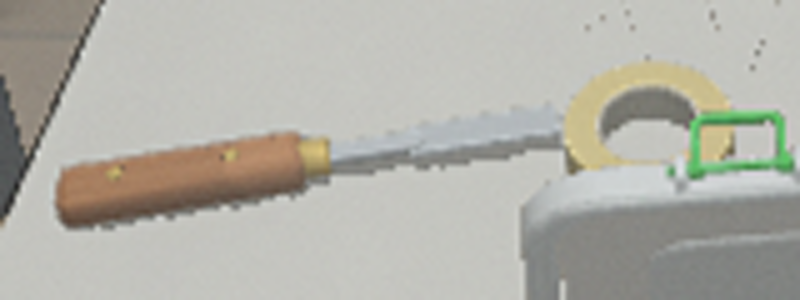

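```bash
cat >> h.py <<'E'
C={c:np.load(f"{c}_cal.npz") for c in ("top","side")} if __import__("os").path.exists("top_cal.npz") else {}
def proj(c,P):
    P=np.atleast_2d(P); K,E=C[c]["K"],C[c]["E"]; X=P@E[:3,:3].T+E[:3,3]; u=X@K.T; return u[:,:2]/u[:,2:]
def ray(c,xy,z):
    K,E=C[c]["K"],C[c]["E"]; Rm,t=E[:3,:3],E[:3,3]; o=-Rm.T@t; d=Rm.T@np.linalg.solve(K,[*xy,1]); return o+d*(z-o[2])/d[2]
E
python3 - <<'E'
from h import *
from scipy.optimize import least_squares
# box-frame top corners
tp=np.array([[246,164.3],[299.5,186.9],[259,281],[203.1,257.1]])
print([ray("top",p,.11).round(4) for p in tp])
si=np.array([[358.7,160.8],[337.5,185],[254.2,163.3]])
# front=-x; camera right=-y world. corner order: hinge far(+X world), front far, front near, hinge near
def W(p,L): 
    c,s=np.cos(p[2]),np.sin(p[2]); L=np.asarray(L,float); return np.c_[p[0]+c*L[:,0]-s*L[:,1],p[1]+s*L[:,0]+c*L[:,1],L[:,2]]
# box +x points roughly +y world(left); box +y = +90deg => -x world
cor=[[.07,-.12,.11],[-.07,-.12,.11],[-.07,.12,.11],[.07,.12,.11]]
def f(p,sep=False):
    return np.r_[(proj("top",W(p,cor))-tp).ravel(),(proj("side",W(p,cor[:3]))-si).ravel()]
c0=np.mean([ray("top",p,.11) for p in tp],0)
r=least_squares(f,[c0[0],c0[1],1.2]); print(r.x,np.degrees(r.x[2]),r.fun.round(1))
np.save("box.npy",r.x)
print("slot",W(r.x,[[-.082,0,.0695]]))
print("slot proj",proj("top",W(r.x,[[-.082,0,.066]])),proj("side",W(r.x,[[-.082,0,.066]])))
# tool
T=lambda x,y:(350+x/5,220+y/5)
tip=ray("top",T(188,75),.010); end=ray("top",T(297,445),.014); j=ray("top",T(243,256),.012)
S=lambda x,y:(170+x/5,260+y/5)
print("tip",tip,ray("side",S(563,121),.009)); print("end",end,ray("side",S(62,195),.009)); print("junc",j,ray("side",S(328,157),.009))
for n,t,s,z in (("mug",(309,144),(383,213),.05),("can",(377,163),(366,258),.1)):
    print(n,ray("top",t,z),ray("side",s,.06))
E
```

```text
[array([0.6988, 0.1151, 0.11  ]), array([ 0.642 , -0.0109,  0.11  ]), array([0.4261, 0.0846, 0.11  ]), array([0.4827, 0.2129, 0.11  ])]
[0.56313485 0.10069769 1.14971355] 65.87373404679859 [-0.2 -1.   0.5 -0.8 -0.6  0.5 -0.3  0.2  0.3 -0.5  0.2  0.7 -1.7  0.1]
slot [[0.52961744 0.02586064 0.0695    ]]
slot proj [[285.70920685 235.96396577]] [[291.33753928 191.35745618]]
tip [ 0.5297136  -0.23195572  0.01      ] [ 0.53395993 -0.23190386  0.009     ]
end [ 0.34383273 -0.27780678  0.014     ] [ 0.34406307 -0.27770868  0.009     ]
junc [ 0.43748247 -0.25555091  0.012     ] [ 0.44290278 -0.25456784  0.009     ]
mug [ 0.76270391 -0.0344833   0.05      ] [ 0.75174252 -0.04818885  0.06      ]
can [ 0.69838009 -0.19734108  0.1       ] [ 0.70116072 -0.20294854  0.06      ]
```

```bash
cat >> h.py <<'E'
def st():
    s=get_state(); Rm=R.from_quat(s["eef_rot"]); M=Rm.as_matrix()
    print("t",round(s["clock"],2),"p",(s["tool_pos"]*1e3).round(1),"xaz %.1f tilt %.1f"%(np.degrees(np.arctan2(M[1,0],M[0,0])),np.degrees(np.arccos(-M[2,2]))),"F",s["contact_force"].round(1),"M",s["moment"].round(2),"op",round(s["opening"]*88.1,1))
    return s
def to(p=None,yaw=None,pitch=0.):
    """target: tool x azimuth yaw deg; pitch deg = tool x axis tilted nose up"""
    s=st(); Rm=R.from_quat(s["eef_rot"])
    p=s["tool_pos"]*1e3 if p is None else np.array(p,float)
    d=Rm.inv().apply(p-s["tool_pos"]*1e3); w=np.zeros(3)
    if yaw is not None:
        Rt=R.from_euler("z",yaw,degrees=True)*R.from_euler("y",-pitch,degrees=True)*R.from_euler("x",180,degrees=True)
        w=np.degrees((Rm.inv()*Rt).as_rotvec())
    n=max(1,np.linalg.norm(d)/41.7,np.linalg.norm(w)/7.16)
    print("d tool",d.round(1),"w",w.round(1),"rows>=%.2f"%n)
BX=np.load("box.npy") if __import__("os").path.exists("box.npy") else None
def box2w(L):
    L=np.atleast_2d(L).astype(float); c,s=np.cos(BX[2]),np.sin(BX[2]); x0,y0=BX[:2]*1e3
    return np.c_[x0+c*L[:,0]-s*L[:,1],y0+s*L[:,0]+c*L[:,1],L[:,2]]
def w2box(P):
    P=np.atleast_2d(P).astype(float); c,s=np.cos(BX[2]),np.sin(BX[2]); d=P[:,:2]-BX[:2]*1e3
    return np.c_[c*d[:,0]+s*d[:,1],-s*d[:,0]+c*d[:,1],P[:,2]]
E
python3 -c "
from h import *
to([396,-265,100],13.6)"
```

```text
t 0.9 p [ 143.  -608.5  238.8] xaz 13.2 tilt 0.0 F [-0.4  1.3 -0.3] M [ 0.02 -0.02 -0.  ] op 88.5
d tool [ 324.8 -276.5  138.7] w [ 0.  -0.  -0.4] rows>=10.76
```

```bash
python3 -m creep '[27,-23,4,0,0,0,27,-23,4,0,0,0,27,-23,4,0,0,0,27,-23,4,0,0,0,27,-23,4,0,0,0]' 50 20; python3 -m creep '[27,-23,6,0,0,0,27,-23,10,0,0,0,27,-23,10,0,0,0,27,-23,10,0,0,0,27,-23,10,0,0,0]' ; python3 -c "
from h import *
to([396,-265,60],13.6)"
```

```text
clock: 1.32
tool_pos: [0.2441, -0.471, 0.2177]
eef_rot: [0.994, 0.106, -0.002, 0.005]
contact_force: [0.6, 0.2, -0.6]
opening: 0.643
clock: 1.73
tool_pos: [0.3573, -0.3258, 0.1706]
eef_rot: [0.995, 0.104, 0.001, 0.008]
contact_force: [0.7, -0.6, -0.5]
opening: 0.568
t 1.73 p [ 357.3 -325.8  170.6] xaz 11.9 tilt 1.0 F [ 0.7 -0.6 -0.5] M [ 0.03 -0.1  -0.04] op 50.1
d tool [ 50.5 -53.4 109.7] w [ 1.   0.  -1.7] rows>=3.17
```

```bash
python3 -m creep '[13,-14,25,0.3,0,-0.4,13,-14,25,0.3,0,-0.4,13,-14,25,0.3,0,-0.4,10,-10,22,0.1,0,-0.4,0,0,0,0,0,0]'; python3 -c "
from h import *
to([396,-265,4],13.6)
for c in ('top','side'):
    d=snapshot(c); cv2.imwrite(f'pics/{c}1.png',d['color'][:,:,::-1])
a=cv2.imread('pics/top1.png'); s=cv2.imread('pics/side1.png')
cv2.imwrite('pics/p1.png',np.hstack([cv2.resize(a[220:320,350:450],None,fx=4,fy=4),cv2.resize(s[220:320,170:270],None,fx=4,fy=4)]))
"
```

```text
clock: 2.15
tool_pos: [0.4057, -0.2546, 0.0702]
eef_rot: [0.992, 0.127, 0.005, -0.0]
contact_force: [-0.8, -0.5, 0.5]
opening: 0.569
t 2.15 p [ 405.7 -254.6   70.2] xaz 14.6 tilt 0.6 F [-0.8 -0.5  0.5] M [ 0.    0.05 -0.04] op 50.2
d tool [-12.7   7.6  66.1] w [ 0.  -0.6  1. ] rows>=1.62
```

View pics/p1.png

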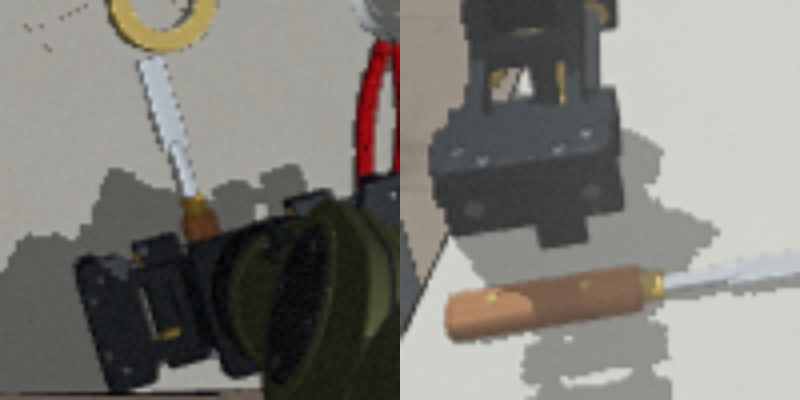

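```bash
python3 -m creep '[-6,4,16,0,-0.3,0.5,-5,3,16,0,-0.3,0.5,-1,0,16,0,0,0,0,0,10,0,0,0,0,0,0,0,0,0]'; python3 -c "
from h import *
to([396,-265,4],13.6)"
```

```text
clock: 2.67
tool_pos: [0.3952, -0.2795, 0.0209]
eef_rot: [0.994, 0.109, 0.005, 0.009]
contact_force: [0.3, -0.5, 0.4]
opening: 0.571
t 2.67 p [ 395.2 -279.5   20.9] xaz 12.5 tilt 1.1 F [ 0.3 -0.5  0.4] M [-0.   -0.03  0.  ] op 50.3
d tool [  3.8 -14.3  16.6] w [ 1.1 -0.4 -1.1] rows>=1.00
```

```bash
python3 -m creep '[2,-7,0,0.5,0,-0.5,1,-5,0,0.4,0,-0.5,0,0,0,0,0,0]'; python3 -c "
from h import *
to([396,-265,4],13.6)"
```

```text
clock: 2.92
tool_pos: [0.3955, -0.269, 0.0236]
eef_rot: [0.993, 0.117, 0.005, 0.002]
contact_force: [-0.3, 0.1, -0.3]
opening: 0.569
t 2.92 p [ 395.5 -269.    23.6] xaz 13.4 tilt 0.6 F [-0.3  0.1 -0.3] M [-0.02  0.01  0.04] op 50.1
d tool [ 1.2 -3.9 19.6] w [ 0.3 -0.5 -0.2] rows>=1.00
```

```bash
python3 -m creep '[0,-3,8,0.2,-0.3,0,0,-1,7,0,-0.2,0,0,0,3,0,0,0,0,0,0,0,0,0]'; python3 -c "
from h import *
to([396,-265,4],13.6)"
```

```text
clock: 3.25
tool_pos: [0.3962, -0.2646, 0.0059]
eef_rot: [0.993, 0.117, 0.002, 0.001]
contact_force: [-0.5, -0.2, -0.3]
opening: 0.568
t 3.25 p [ 396.2 -264.6    5.9] xaz 13.5 tilt 0.2 F [-0.5 -0.2 -0.3] M [ 0.03 -0.01  0.01] op 50.0
d tool [-0.3  0.3  1.9] w [ 0.2 -0.2 -0.1] rows>=1.00
```

Close on the handle.

```bash
python3 -m creep '[0,0,1.5,0,0,0,0,0,0,0,0,0,0,0,0,0,0,0,0,0,0,0,0,0,0,0,0,0,0,0]' 0 45; python3 -m creep '[0,0,0,0,0,0,0,0,0,0,0,0]'; python3 -c "
from h import *
to([396,-265,4],13.6)"
```

```text
clock: 3.67
tool_pos: [0.3963, -0.2646, 0.0038]
eef_rot: [0.993, 0.118, 0.001, 0.001]
contact_force: [0.1, -0.1, -0.4]
opening: 0.244
clock: 3.83
tool_pos: [0.3963, -0.2647, 0.0039]
eef_rot: [0.993, 0.117, 0.001, 0.001]
contact_force: [0.1, 0.0, -0.4]
opening: 0.245
t 3.83 p [ 396.3 -264.7    3.9] xaz 13.5 tilt 0.1 F [ 0.1  0.  -0.4] M [0.05 0.02 0.02] op 21.6
d tool [-0.4  0.2 -0.1] w [ 0.1 -0.1 -0.1] rows>=1.00
```

```bash
python3 -m creep '[0,0,-20,0,0,0,0,0,-25,0,0,0,0,0,-25,0,0,-4,0,0,-15,0,0,-6.5,0,0,0,0,0,-6.5]';python3 -m creep '[0,0,0,0,0,-6.5,0,0,0,0,0,-6.5,0,0,0,0,0,-6,0,0,0,0,0,-6,0,0,0,0,0,0]'; python3 -c "
from h import *
print(box2w([-242,0,95]))
to(box2w([-242,0,95])[0],np.degrees(BX[2]))"
```

```text
clock: 4.25
tool_pos: [0.3948, -0.2641, 0.091]
eef_rot: [0.963, 0.268, -0.002, 0.0]
contact_force: [0.4, -0.8, -1.0]
opening: 0.24
clock: 4.67
tool_pos: [0.3947, -0.2651, 0.0937]
eef_rot: [0.877, 0.481, -0.001, 0.002]
contact_force: [-0.4, -0.8, -1.2]
opening: 0.247
[[ 464.21762312 -120.16285968   95.        ]]
t 4.67 p [ 394.7 -265.1   93.7] xaz 57.5 tilt 0.2 F [-0.4 -0.8 -1.2] M [-0.03 -0.02 -0.03] op 21.8
d tool [159.6 -19.2  -1.9] w [ 0.1  0.2 -8.4] rows>=3.86
```

```bash
python3 -m creep '[26,-3,0,0,0,-3,27,-3,0,0,0,-3,27,-1,0,0,0,-2.4,27,1,0,0,0,0,20,2,0,0,0,0]';python3 -m creep '[7,1,0,0,0,0,0,0,0,0,0,0,0,0,0,0,0,0]'; python3 -c "
from h import *
to(box2w([-242,0,95])[0],np.degrees(BX[2]))
for c in ('top','side'):
    d=snapshot(c); cv2.imwrite(f'pics/{c}2.png',d['color'][:,:,::-1])
"
```

```text
clock: 5.08
tool_pos: [0.4482, -0.1538, 0.0924]
eef_rot: [0.846, 0.534, -0.004, 0.002]
contact_force: [0.4, 0.4, -1.1]
opening: 0.241
clock: 5.33
tool_pos: [0.4547, -0.1431, 0.0924]
eef_rot: [0.845, 0.534, -0.003, 0.002]
contact_force: [-0.4, -0.3, -1.1]
opening: 0.243
t 5.33 p [ 454.7 -143.1   92.4] xaz 64.6 tilt 0.4 F [-0.4 -0.3 -1.1] M [-0.07  0.    0.05] op 21.5
d tool [24.8 -1.2 -2.8] w [ 0.   0.4 -1.3] rows>=1.00
```

View pics/side2.png

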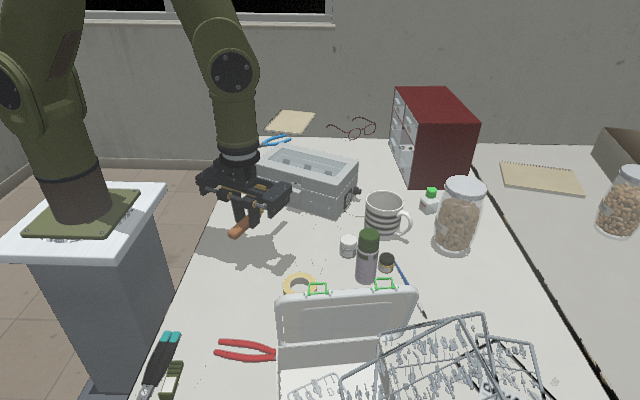

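View pics/top2.png

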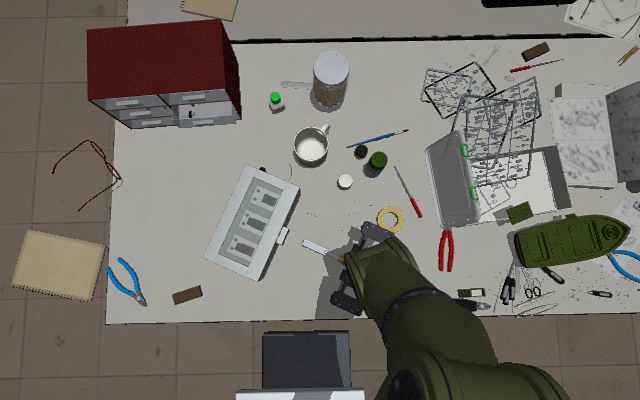

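```bash
python3 -c "
from h import *
a=cv2.imread('pics/top2.png'); cv2.imwrite('pics/p2.png',cv2.resize(a[215:275,270:360],None,fx=8,fy=8,interpolation=cv2.INTER_CUBIC))
s=cv2.imread('pics/side2.png'); cv2.imwrite('pics/p2s.png',cv2.resize(s[150:240,190:310],None,fx=6,fy=6,interpolation=cv2.INTER_CUBIC))
print(w2box([[454.7,-143.1,92.4]]))
"
```

```text
[[-266.82382765   -0.68930139   92.4       ]]
```

View pics/p2.png

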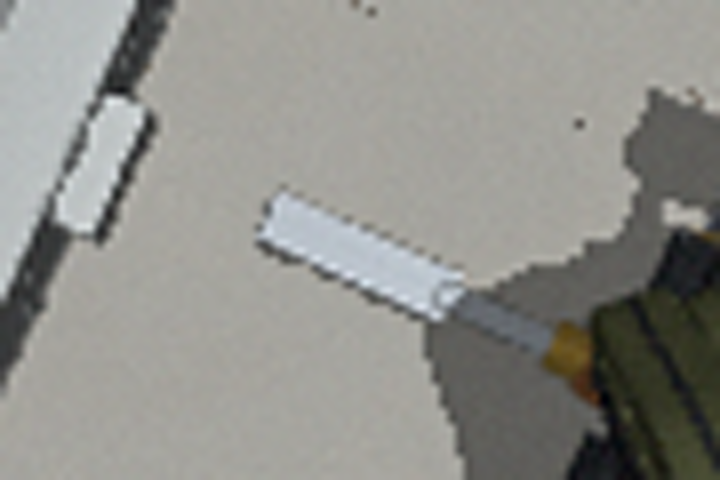

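View pics/p2s.png

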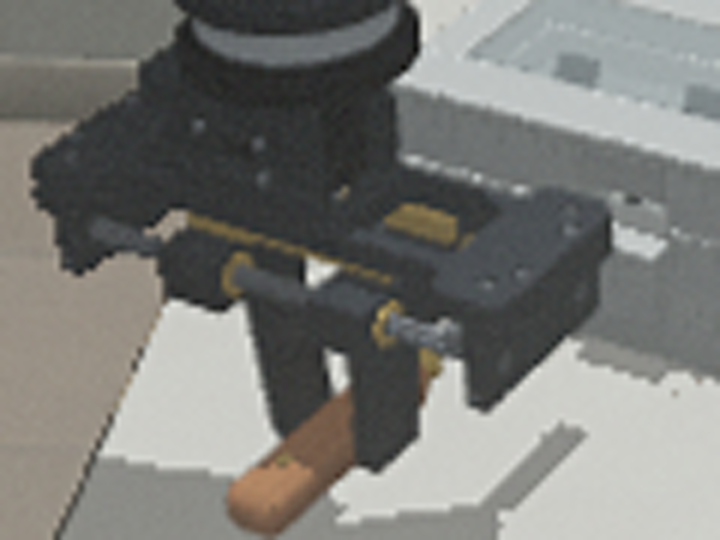

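```bash
python3 -c "
from h import *
for p in ((270,217),(450,296),(545,345)):
  print(w2box(ray('top',(270+p[0]/8,215+p[1]/8),.098)[None]*1e3))
"
```

```text
[[-129.41361336   -2.82307743   98.        ]]
[[-186.82127322   -2.24807653   98.        ]]
[[-2.17790181e+02  1.15127948e-03  9.80000000e+01]]
```

```bash
python3 -c "
from h import *
to(box2w([-212,0,75])[0],np.degrees(BX[2]))
"
```

```text
t 5.43 p [ 454.2 -144.1   92.4] xaz 64.5 tilt 0.4 F [-0.3 -0.1  0.1] M [-0.05 -0.05 -0.04] op 21.6
d tool [56.1 -1.9 17. ] w [ 0.   0.4 -1.3] rows>=1.41
```

```bash
python3 -m creep '[10,0,6,0,0.2,-0.7,10,-1,5,0,0.2,-0.6,10,0,5,0,0,0,10,0,1,0,0,0,0,0,0,0,0,0]'; python3 -c "
from h import *
to(box2w([-212,0,75])[0],np.degrees(BX[2]))
"
```

```text
clock: 5.85
tool_pos: [0.4688, -0.1094, 0.0731]
eef_rot: [0.842, 0.54, -0.001, 0.0]
contact_force: [1.0, 1.3, -0.6]
opening: 0.249
t 5.85 p [ 468.8 -109.4   73.1] xaz 65.4 tilt 0.1 F [ 1.   1.3 -0.6] M [-0.01 -0.12  0.06] op 21.9
d tool [18.3  0.  -2. ] w [-0.1  0.1 -0.5] rows>=1.00
```

```bash
python3 -m creep '[8,0,-1,0,0.1,-0.3,6,0,0,0,0,0,3,0,0,0,0,0,0,0,0,0,0,0]'; python3 -c "
from h import *
to(box2w([-212,0,66])[0],np.degrees(BX[2]))
d=snapshot('side'); s=d['color'][:,:,::-1].copy(); cv2.imwrite('pics/p3s.png',cv2.resize(s[140:240,220:340],None,fx=6,fy=6,interpolation=cv2.INTER_CUBIC))
d=snapshot('top'); s=d['color'][:,:,::-1].copy(); cv2.imwrite('pics/p3.png',cv2.resize(s[215:275,260:340],None,fx=8,fy=8,interpolation=cv2.INTER_CUBIC))
"
```

```text
clock: 6.18
tool_pos: [0.4763, -0.0922, 0.0739]
eef_rot: [0.84, 0.543, -0.001, -0.001]
contact_force: [0.5, 0.1, -0.8]
opening: 0.244
t 6.18 p [476.3 -92.2  73.9] xaz 65.8 tilt 0.1 F [ 0.5  0.1 -0.8] M [-0.05 -0.08  0.03] op 21.5
d tool [-0.5  0.5  7.9] w [-0.1  0.  -0.1] rows>=1.00
```

View pics/p3s.png

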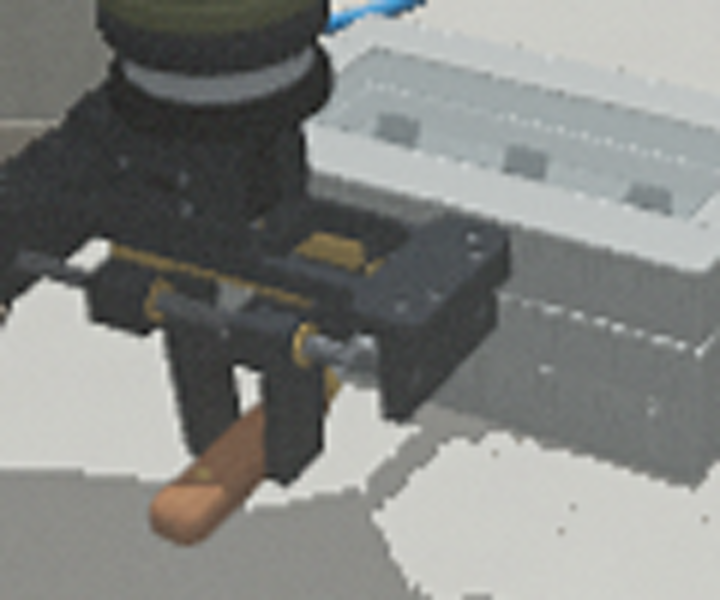

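View pics/p3.png

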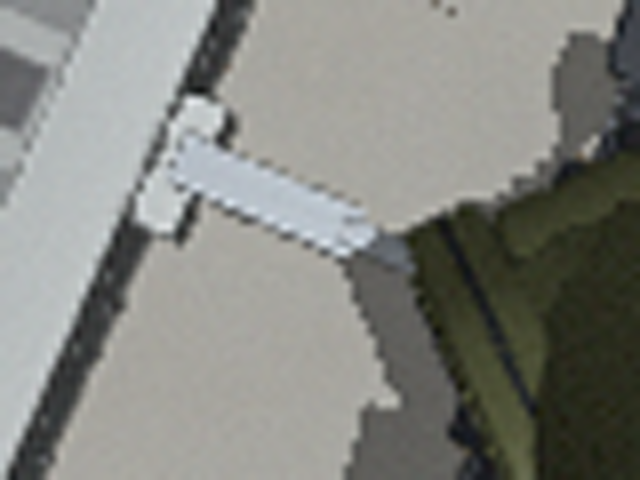

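```bash
python3 -m creep '[0,0,4,0,0,0,0,0,3,0,0,0,0,0,0,0,0,0]';  python3 -m creep '[0,0,1,0,0,0,0,0,1,0,0,0,0,0,0,0,0,0]'; python3 -m creep '[0,0,1,0,0,0,0,0,0,0,0,0]'; python3 -c "
from h import *
st()"
```

```text
clock: 6.53
tool_pos: [0.4754, -0.0944, 0.0666]
eef_rot: [0.841, 0.542, -0.001, -0.0]
contact_force: [-0.3, -0.5, -0.5]
opening: 0.243
clock: 6.78
tool_pos: [0.4748, -0.0951, 0.064]
eef_rot: [0.841, 0.541, -0.002, -0.0]
contact_force: [0.4, 0.2, -1.5]
opening: 0.243
clock: 6.95
tool_pos: [0.4747, -0.0953, 0.0628]
eef_rot: [0.841, 0.541, -0.002, -0.0]
contact_force: [-0.1, -0.7, -0.3]
opening: 0.246
t 6.95 p [474.7 -95.3  62.8] xaz 65.5 tilt 0.2 F [-0.1 -0.7 -0.3] M [-0.06 -0.08  0.01] op 21.7
```

```bash
for i in 1 2 ; do python3 -m creep '[0,0,1,0,0,0,0,0,0,0,0,0]' >/dev/null;  python3 -c "
from h import *
st()"; done
```

```text
t 7.12 p [474.9 -95.4  61.9] xaz 65.5 tilt 0.2 F [-0.8 -0.4 -0.1] M [-0.01 -0.    0.04] op 21.7
t 7.28 p [474.9 -95.4  61. ] xaz 65.5 tilt 0.2 F [-0.8 -0.4  1.4] M [ 0.06 -0.08 -0.02] op 21.8
```

```bash
python3 -m creep '[0,0,-1.8,0,0,-0.2,0,0,0,0,0,0,6,0,0,0,0,-0.2,6,0,0,0,0,0,0,0,0,0,0,0]';  python3 -c "
from h import *
to(box2w([-178,0,63])[0],np.degrees(BX[2]))"
```

```text
clock: 7.7
tool_pos: [0.4805, -0.0834, 0.063]
eef_rot: [0.839, 0.544, -0.001, 0.0]
contact_force: [-0.2, 0.4, -0.5]
opening: 0.246
t 7.7 p [480.5 -83.4  63. ] xaz 65.9 tilt 0.2 F [-0.2  0.4 -0.5] M [-0.02 -0.02  0.04] op 21.7
d tool [23.8  0.2 -0.1] w [-0.1  0.1  0. ] rows>=1.00
```

```bash
python3 -m creep '[6,0,0,0,0,0,6,0,0,0,0,0,0,0,0,0,0,0]';  python3 -c "
from h import *
to(box2w([-178,0,63])[0],np.degrees(BX[2]))";python3 -m creep '[6,0,0,0,0,0,6,0,0,0,0,0,0,0,0,0,0,0]';  python3 -c "
from h import *
to(box2w([-178,0,63])[0],np.degrees(BX[2]))"
```

```text
clock: 7.95
tool_pos: [0.4862, -0.0704, 0.0628]
eef_rot: [0.839, 0.545, -0.001, -0.0]
contact_force: [0.2, 0.6, -0.1]
opening: 0.244
t 7.95 p [486.2 -70.4  62.8] xaz 66.0 tilt 0.1 F [ 0.2  0.6 -0.1] M [-0.05 -0.04  0.02] op 21.5
d tool [ 9.6  0.3 -0.2] w [-0.1  0.1  0.1] rows>=1.00
clock: 8.2
tool_pos: [0.4913, -0.0582, 0.0627]
eef_rot: [0.839, 0.545, -0.002, -0.0]
contact_force: [-1.4, -0.1, -0.3]
opening: 0.243
t 8.2 p [491.3 -58.2  62.7] xaz 66.0 tilt 0.2 F [-1.4 -0.1 -0.3] M [-0.05 -0.01 -0.02] op 21.4
d tool [-3.6  0.6 -0.3] w [-0.1  0.2  0.1] rows>=1.00
```

```bash
python3 -m creep '[0,0,5,0,3,0,0,0,5,0,3,0,0,0,5,0,3,0,0,0,0,0,0,0]';  python3 -c "
from h import *
to(box2w([-178,0,63])[0],np.degrees(BX[2]))"
```

```text
clock: 8.53
tool_pos: [0.4914, -0.0575, 0.0473]
eef_rot: [0.835, 0.544, 0.065, -0.043]
contact_force: [-0.4, -1.1, -1.0]
opening: 0.244
t 8.53 p [491.4 -57.5  47.3] xaz 66.1 tilt 9.0 F [-0.4 -1.1 -1. ] M [-0.44  0.12  0.  ] op 21.5
d tool [ -1.8   0.7 -16.2] w [-0.1 -9.   0.3] rows>=1.25
```

```bash
python3 -m creep '[0.2,0,5,0,3,0,0.2,0,5,0,3,0,0,0,0,0,0,0]';  python3 -c "
from h import *
st()"; python3 -m creep '[0.2,0,5,0,3,0,0.2,0,3.5,0,2,0,0,0,0,0,0,0]';  python3 -c "
from h import *
s=st(); print(w2box(s['tool_pos']*1e3))
d=snapshot('side'); s=d['color'][:,:,::-1].copy(); cv2.imwrite('pics/p4s.png',cv2.resize(s[140:240,220:370],None,fx=5,fy=5,interpolation=cv2.INTER_CUBIC))
"
```

```text
clock: 8.78
tool_pos: [0.4942, -0.0525, 0.039]
eef_rot: [0.829, 0.543, 0.111, -0.072]
contact_force: [-1.3, -0.9, 3.9]
opening: 0.243
t 8.78 p [494.2 -52.5  39. ] xaz 66.4 tilt 15.3 F [-1.3 -0.9  3.9] M [-0.64  0.27  0.02] op 21.4
clock: 9.03
tool_pos: [0.4947, -0.0518, 0.0314]
eef_rot: [0.824, 0.539, 0.143, -0.093]
contact_force: [0.1, -1.2, 0.6]
opening: 0.24
t 9.03 p [494.7 -51.8  31.4] xaz 66.4 tilt 19.7 F [ 0.1 -1.2  0.6] M [-0.52  0.12 -0.02] op 21.2
[[-1.67157465e+02  1.27745572e-01  3.13790416e+01]]
```

View pics/p4s.png

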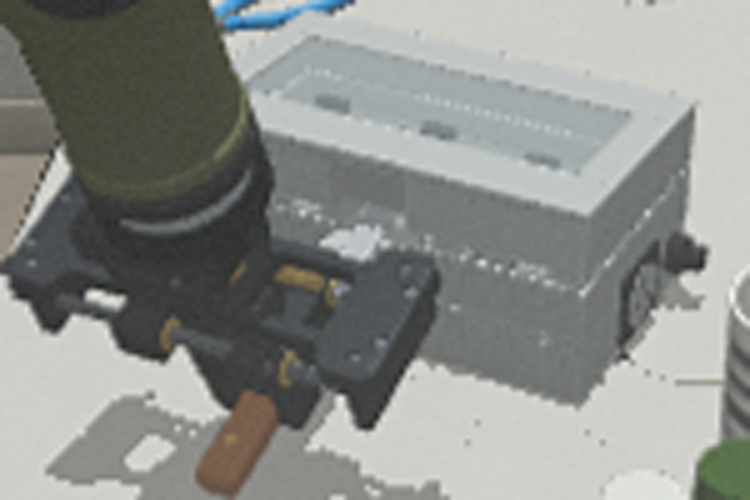

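```bash
python3 -m creep '[2.7,0,-7.5,0,0,0,2.7,0,-7.5,0,0,0,2.7,0,-7.5,0,0,0,0,0,0,0,0,0]';  python3 -c "
from h import *
st()
d=snapshot('side'); s=d['color'][:,:,::-1].copy(); cv2.imwrite('pics/p5s.png',cv2.resize(s[120:240,220:370],None,fx=5,fy=5,interpolation=cv2.INTER_CUBIC))
"
```

```text
clock: 9.42
tool_pos: [0.4955, -0.0487, 0.0563]
eef_rot: [0.825, 0.54, 0.14, -0.093]
contact_force: [-1.1, -0.1, -2.5]
opening: 0.243
t 9.42 p [495.5 -48.7  56.3] xaz 66.4 tilt 19.3 F [-1.1 -0.1 -2.5] M [-0.69  0.26 -0.06] op 21.4
```

View pics/p5s.png

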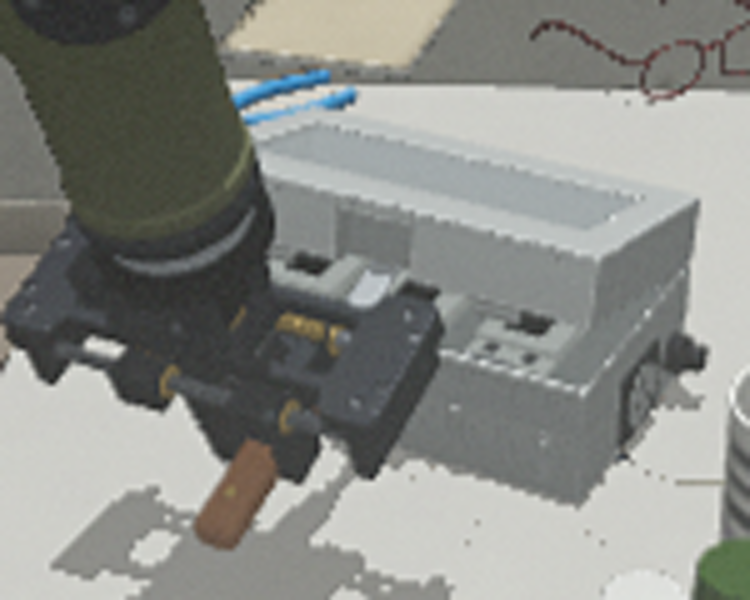

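```bash
python3 -m creep '[7,0,-9.5,0,0,0,9,0,-9.5,0,0,0,10,0,-9.5,0,0,0,10,0,-9,0,0,0,10,0,-8,0,0,0]';  python3 -c "
from h import *
s=st();print(w2box(s['tool_pos']*1e3))
d=snapshot('side'); s=d['color'][:,:,::-1].copy(); cv2.imwrite('pics/p6s.png',cv2.resize(s[90:240,220:370],None,fx=4,fy=4,interpolation=cv2.INTER_CUBIC))
"
```

```text
clock: 9.88
tool_pos: [0.5041, -0.0233, 0.1115]
eef_rot: [0.827, 0.539, 0.132, -0.094]
contact_force: [2.1, 0.5, -4.0]
opening: 0.25
t 9.88 p [504.1 -23.3 111.5] xaz 66.1 tilt 18.7 F [ 2.1  0.5 -4. ] M [-0.9   0.04 -0.23] op 22.0
[[-137.28091057    3.21024527  111.49366651]]
```

View pics/p6s.png

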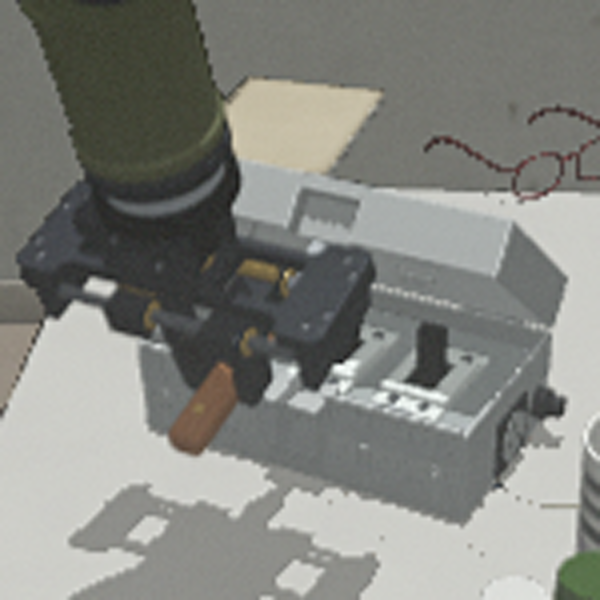

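```bash
python3 -m creep '[11,0,-6,0,0,0,13,0,-5,0,0,0,14,0,-4,0,0,0,14,0,-3,0,0,0,14,0,-2,0,0,0]';  python3 -c "
from h import *
s=st();print(w2box(s['tool_pos']*1e3))
d=snapshot('side'); s=d['color'][:,:,::-1].copy(); cv2.imwrite('pics/p7s.png',cv2.resize(s[90:240,220:370],None,fx=4,fy=4,interpolation=cv2.INTER_CUBIC))
"
```

```text
clock: 10.35
tool_pos: [0.5277, 0.0308, 0.1533]
eef_rot: [0.828, 0.538, 0.129, -0.094]
contact_force: [1.2, -0.9, -4.3]
opening: 0.248
t 10.35 p [527.7  30.8 153.3] xaz 65.9 tilt 18.4 F [ 1.2 -0.9 -4.3] M [-1.19  0.15 -0.29] op 21.9
[[-78.30150061   3.7463962  153.26485294]]
```

View pics/p7s.png

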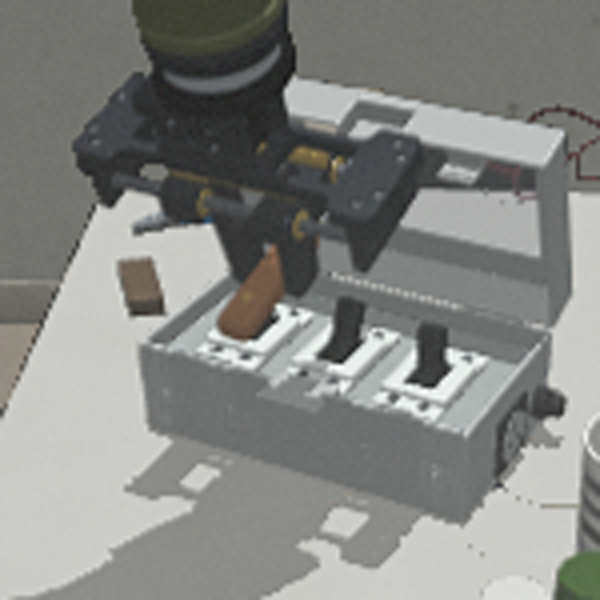

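```bash
python3 -m creep '[14,0,3,0,0,0,14,0,4,0,0,0,14,0,4.5,0,0,0,14,0,4.5,0,0,0,14,0,4.5,0,0,0]';  python3 -c "
from h import *
s=st();print(w2box(s['tool_pos']*1e3))
d=snapshot('side'); s=d['color'][:,:,::-1].copy(); cv2.imwrite('pics/p8s.png',cv2.resize(s[90:240,220:370],None,fx=4,fy=4,interpolation=cv2.INTER_CUBIC))
"
```

```text
clock: 10.82
tool_pos: [0.5568, 0.1013, 0.1568]
eef_rot: [0.827, 0.539, 0.126, -0.093]
contact_force: [1.0, -4.8, -3.7]
opening: 0.245
t 10.82 p [556.8 101.3 156.8] xaz 66.0 tilt 18.1 F [ 1.  -4.8 -3.7] M [-1.64  0.18 -0.37] op 21.6
[[ -2.04171844   5.97393672 156.77417037]]
```

View pics/p8s.png

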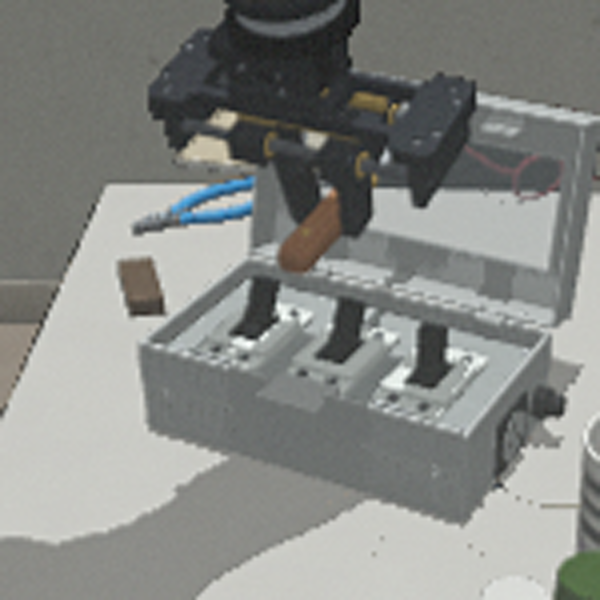

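```bash
python3 -m creep '[12,0,4,0,0,0,12,0,4,0,0,0,12,0,4.5,0,0,0,10,0,4.5,0,0,0]';  python3 -c "
from h import *
s=st();print(w2box(s['tool_pos']*1e3))
for c in ('top','side'):
    d=snapshot(c); cv2.imwrite(f'pics/{c}9.png',d['color'][:,:,::-1])
"
```

```text
clock: 11.2
tool_pos: [0.5668, 0.1299, 0.1462]
eef_rot: [0.832, 0.537, 0.106, -0.086]
contact_force: [-6.4, -18.9, 0.4]
opening: 0.247
t 11.2 p [566.8 129.9 146.2] xaz 65.5 tilt 15.7 F [ -6.4 -18.9   0.4] M [-3.71  1.18 -0.3 ] op 21.8
[[ 28.15717859   8.64444564 146.20695787]]
```

View pics/side9.png

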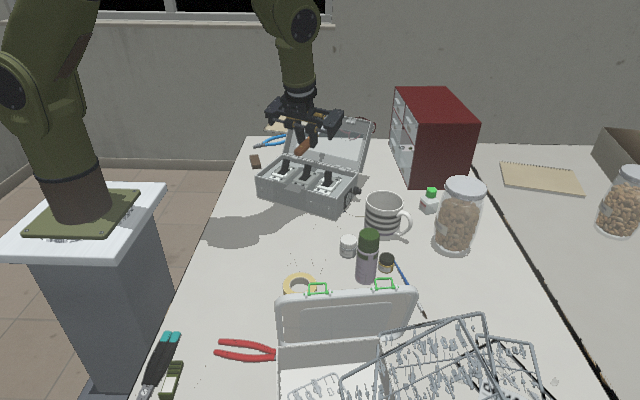

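View pics/top9.png

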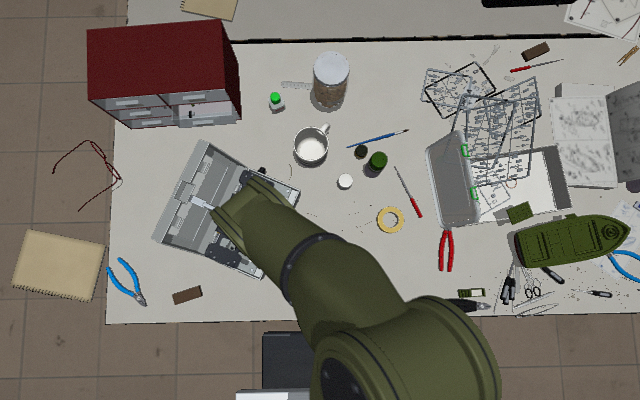

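```bash
python3 -m creep '[-15,0,-4,0,0,0,-25,0,-8,0,0,0,-30,0,-10,0,0,0,-32,0,-10,0,-3,0,-32,0,-8,0,-4,0]'; python3 -m creep '[-32,0,-3,0,-4,0,-32,0,0,0,-3,0,-32,0,0,0,-2,0,-32,0,0,0,0,0,-20,0,0,0,0,0]';python3 -c "
from h import *
to([430,-200,60],np.degrees(BX[2]))
for c in ('top','side'):
    d=snapshot(c); cv2.imwrite(f'pics/{c}10.png',d['color'][:,:,::-1])
a=cv2.imread('pics/top10.png'); s=cv2.imread('pics/side10.png')
cv2.imwrite('pics/p10.png',np.hstack([cv2.resize(a[120:320,140:340],None,fx=2,fy=2),cv2.resize(s[110:230,240:380][:,:120],None,fx=3.3333,fy=3.3333)]))
"
```

```text
clock: 11.72
tool_pos: [0.5067, 0.0037, 0.15]
eef_rot: [0.834, 0.546, 0.055, -0.056]
contact_force: [0.4, -0.6, -0.7]
opening: 0.245
clock: 12.13
tool_pos: [0.4472, -0.1318, 0.1476]
eef_rot: [0.832, 0.555, -0.009, -0.011]
contact_force: [0.0, 0.0, -1.6]
opening: 0.241
t 12.13 p [ 447.2 -131.8  147.6] xaz 67.4 tilt 1.6 F [ 0.   0.  -1.6] M [-0.08 -0.1   0.06] op 21.3
d tool [-69.3  12.8  87.5] w [-1.6  0.2  1.5] rows>=2.69
```

View pics/p10.png

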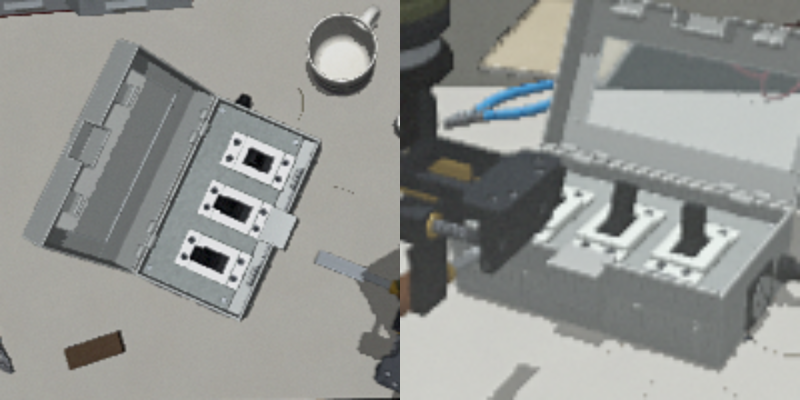

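```bash
python3 -c "
from h import *
for th in (1.7,1.9,2.1):
  e=[[70-140*np.cos(th)+h*np.sin(th),y,72+140*np.sin(th)+h*np.cos(th)] for h in (0,38) for y in (-120,120)]
  print(th,proj('top',box2w(e)/1e3).round(1).tolist(),proj('side',box2w(e)/1e3).round(1).tolist())
for y in (-66,0,66): print(y,[proj('top',box2w([-10+42*np.sin(a),y,58+42*np.cos(a)])/1e3).round(1).tolist() for a in (-.5,0,.5)])
"; python3 -m creep '[-14,3,17,-0.4,0,0.4,-14,3,17,-0.4,0,0.4,-14,3,17,-0.4,0,0.4,-12,2,14,0,0,0,0,0,0,0,0,0]';python3 -c "
from h import *
to([430,-200,8],np.degrees(BX[2]))"
```

```text
1.7 [[229.8, 149.1], [180.9, 254.1], [214.2, 143.0], [165.2, 246.9]] [[364.2, 122.0], [282.0, 106.3], [369.1, 118.7], [288.9, 103.7]]
1.9 [[218.9, 145.0], [170.1, 248.9], [205.2, 140.3], [156.7, 242.3]] [[367.7, 120.6], [287.0, 105.4], [371.9, 120.2], [293.4, 105.5]]
2.1 [[209.5, 142.0], [161.1, 244.3], [198.4, 138.9], [150.8, 238.5]] [[370.6, 121.4], [291.6, 106.5], [374.1, 123.8], [297.3, 109.1]]
-66 [[[275.9, 201.3]], [[267.9, 197.7]], [[260.5, 194.7]]]
0 [[[264.7, 226.8]], [[256.6, 223.3]], [[249.1, 220.1]]]
66 [[[253.2, 252.7]], [[245.0, 249.3]], [[237.5, 245.9]]]
clock: 12.65
tool_pos: [0.442, -0.179, 0.0829]
eef_rot: [0.836, 0.549, 0.006, -0.002]
contact_force: [-1.3, -0.4, -0.8]
opening: 0.242
t 12.65 p [ 442.  -179.    82.9] xaz 66.5 tilt 0.8 F [-1.3 -0.4 -0.8] M [-0.04 -0.01 -0.03] op 21.3
d tool [-25.   -2.9  74.6] w [ 0.2 -0.7  0.7] rows>=1.89
```

```bash
python3 -m creep '[-6,-1,15,0,-0.3,0.3,-6,-1,15,0,-0.2,0.3,-5,0,15,0,0,0,0,0,12,0,0,0,0,0,0,0,0,0]';python3 -c "
from h import *
to([430,-200,5],np.degrees(BX[2]))"
```

```text
clock: 13.07
tool_pos: [0.4428, -0.1826, 0.0269]
eef_rot: [0.836, 0.548, 0.012, -0.0]
contact_force: [0.8, -0.9, -0.8]
opening: 0.243
t 13.07 p [ 442.8 -182.6   26.9] xaz 66.5 tilt 1.4 F [ 0.8 -0.9 -0.8] M [-0.03  0.02 -0.01] op 21.4
d tool [-21.5  -5.1  21.4] w [ 0.7 -1.2  0.7] rows>=1.00
```

```bash
python3 -m creep '[0,0,8,0.3,-0.6,0,0,0,7,0.3,-0.6,0,0,0,4,0,0,0,0,0,0,0,0,0]';python3 -c "
from h import *
to([442,-182,5],np.degrees(BX[2]))"
```

```text
clock: 13.4
tool_pos: [0.4479, -0.178, 0.0103]
eef_rot: [0.835, 0.551, 0.004, 0.002]
contact_force: [-1.5, -1.2, 2.8]
opening: 0.243
t 13.4 p [ 447.9 -178.    10.3] xaz 66.8 tilt 0.5 F [-1.5 -1.2  2.8] M [-0.04 -0.01  0.01] op 21.4
d tool [-6.  -3.9  5.3] w [ 0.4 -0.2  0.9] rows>=1.00
```

```bash
python3 -m creep '[0,0,0,0,0,0,0,0,0,0,0,0,0,0,0,0,0,0,0,0,0,0,0,0]' 45 20;python3 -m creep '[0,0,-12,0,0,0,0,0,-25,0,0,0,0,0,-30,0,0,0,0,0,-30,0,0,0,0,0,-20,0,0,0]'; python3 -c "
from h import *
to(box2w([-60,-66,150])[0],np.degrees(BX[2]))
for c in ('top','side'):
    d=snapshot(c); cv2.imwrite(f'pics/{c}11.png',d['color'][:,:,::-1])
"
```

```text
clock: 13.73
tool_pos: [0.4496, -0.1759, 0.0117]
eef_rot: [0.834, 0.551, 0.006, 0.002]
contact_force: [-0.5, -0.1, -0.0]
opening: 0.503
clock: 14.15
tool_pos: [0.4453, -0.1744, 0.1299]
eef_rot: [0.833, 0.553, 0.002, -0.002]
contact_force: [0.5, -0.0, -0.4]
opening: 0.507
t 14.15 p [ 445.3 -174.4  129.9] xaz 67.1 tilt 0.4 F [ 0.5 -0.  -0.4] M [-0.09 -0.07 -0.03] op 44.6
d tool [238.   66.3 -18.7] w [-0.1 -0.4  1.3] rows>=5.94
```

View pics/side11.png

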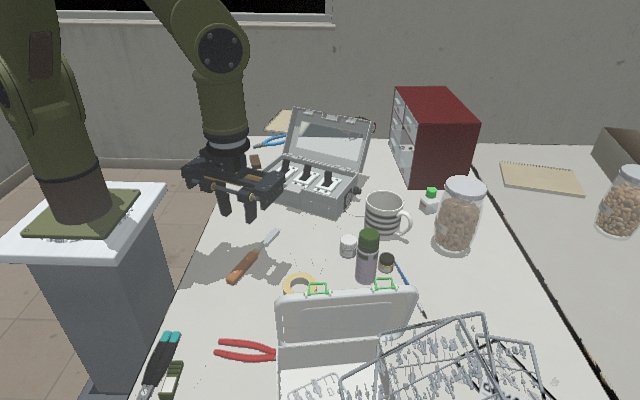

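```bash
python3 -m creep '[30,9,-4,0,0,0.3,30,9,-4,0,0,0.3,30,9,-4,0,0,0.3,30,9,-3,0,0,0.3,30,9,-2,0,0,0]' 0 20; python3 -m creep '[30,9,0,0,0,0,30,6,0,0,0,0,30,2,0,0,0,0,15,0,0,0,0,0,0,0,0,0,0,0]';python3 -c "
from h import *
to(box2w([18,-66,150])[0],np.degrees(BX[2]))
"
```

```text
clock: 14.67
tool_pos: [0.5434, -0.0629, 0.1447]
eef_rot: [0.844, 0.536, -0.004, -0.0]
contact_force: [0.7, 0.0, -0.5]
opening: 0.158
clock: 15.08
tool_pos: [0.6081, 0.0358, 0.1391]
eef_rot: [0.843, 0.538, -0.003, -0.002]
contact_force: [-0.0, -0.1, -0.6]
opening: 0.007
t 15.08 p [608.1  35.8 139.1] xaz 65.1 tilt 0.4 F [-0.  -0.1 -0.6] M [-0.05 -0.09 -0.02] op 0.6
d tool [ 58.8  -2.4 -11.1] w [-0.3  0.2 -0.8] rows>=1.44
```

```bash
python3 -m creep '[20,-1,-4,0,0,-0.4,20,-1,-2,0,0,-0.3,12,0,-2,0,0,0,4,0,0,0,0,0,0,0,0,0,0,0]';python3 -c "
from h import *
to(box2w([18,-66,84])[0],np.degrees(BX[2]))
for c in ('top','side'):
    d=snapshot(c); cv2.imwrite(f'pics/{c}12.png',d['color'][:,:,::-1])
s=cv2.imread('pics/side12.png')
cv2.imwrite('pics/p12.png',cv2.resize(s[90:230,240:380],None,fx=4,fy=4))
"
```

```text
clock: 15.5
tool_pos: [0.6262, 0.083, 0.1412]
eef_rot: [0.84, 0.542, -0.01, -0.0]
contact_force: [0.1, 0.1, -0.4]
opening: 0.003
t 15.5 p [626.2  83.  141.2] xaz 65.7 tilt 1.1 F [ 0.1  0.1 -0.4] M [-0.03 -0.06  0.02] op 0.3
d tool [ 9.3  1.8 57. ] w [-0.6  0.9 -0.2] rows>=1.39
```

View pics/p12.png

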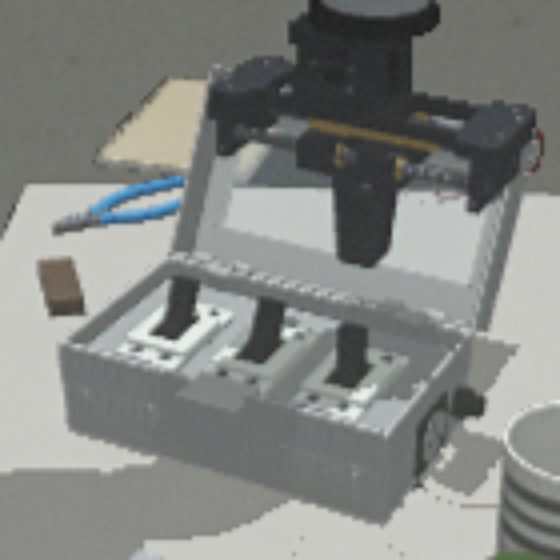

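Aligned behind the tripped toggle (picture right, about pixel (352,350) of the crop). Go down.

```bash
python3 -m creep '[5,0,8,-0.3,0.4,0,4,0,14,-0.3,0.4,0,1,0,14,0,0,0,0,0,12,0,0,0,0,0,6,0,0,0]';python3 -c "
from h import *
to(box2w([18,-66,84])[0],np.degrees(BX[2]))
"
```

```text
clock: 16.02
tool_pos: [0.6303, 0.084, 0.0845]
eef_rot: [0.842, 0.539, -0.001, 0.003]
contact_force: [-0.0, -0.6, -0.1]
opening: 0.005
t 16.02 p [630.3  84.   84.5] xaz 65.2 tilt 0.3 F [-0.  -0.6 -0.1] M [-0.04 -0.07  0.01] op 0.5
d tool [ 5.8 -2.2  0.5] w [ 0.2  0.2 -0.7] rows>=1.00
```

```bash
python3 -m creep '[-6,0,0,0,0,0,-6,0,0,0,0,0,-6,0,0,0,0,0,-3,0,0,0,0,0,0,0,0,0,0,0]';python3 -c "
from h import *
s=st(); print(w2box(s['tool_pos']*1e3))
d=snapshot('top'); s=d['color'][:,:,::-1].copy()
d=snapshot('side'); s=d['color'][:,:,::-1].copy()
cv2.imwrite('pics/p13.png',cv2.resize(s[120:220,260:380],None,fx=5,fy=5))
"
```

```text
clock: 16.43
tool_pos: [0.6222, 0.0667, 0.0849]
eef_rot: [0.842, 0.539, 0.003, 0.001]
contact_force: [-0.4, 2.5, -0.3]
opening: -0.0
t 16.43 p [622.2  66.7  84.9] xaz 65.2 tilt 0.4 F [-0.4  2.5 -0.3] M [ 0.41 -0.18 -0.01] op -0.0
[[ -6.85433914 -67.77011719  84.87725798]]
```

View pics/p13.png

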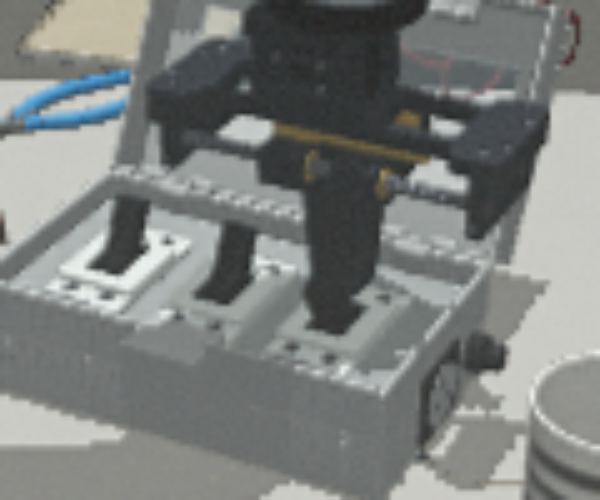

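Toggle is leaning to the slot side; push further until it stops.

```bash
python3 -m creep '[-5,0,0,0,0,0,-4,0,0,0,0,0,0,0,0,0,0,0]';python3 -c "
from h import *
s=st(); print(w2box(s['tool_pos']*1e3))";python3 -m creep '[-5,0,0,0,0,0,-4,0,0,0,0,0,-3,0,0,0,0,0]';python3 -c "
from h import *
s=st(); print(w2box(s['tool_pos']*1e3))"
```

```text
clock: 16.78
tool_pos: [0.6218, 0.0659, 0.0867]
eef_rot: [0.841, 0.54, 0.01, -0.002]
contact_force: [-0.0, 0.5, 0.8]
opening: 0.005
t 16.78 p [621.8  65.9  86.7] xaz 65.4 tilt 1.2 F [-0.   0.5  0.8] M [ 0.04 -0.08 -0.03] op 0.4
[[ -7.81101163 -67.81044328  86.71606312]]
clock: 17.03
tool_pos: [0.621, 0.0641, 0.0886]
eef_rot: [0.84, 0.542, 0.02, -0.005]
contact_force: [2.8, 6.2, -1.4]
opening: 0.01
t 17.03 p [621.   64.1  88.6] xaz 65.7 tilt 2.3 F [ 2.8  6.2 -1.4] M [ 1.09 -0.54 -0.07] op 0.8
[[ -9.78732633 -67.77984329  88.64555839]]
```

```bash
python3 -m creep '[-5,0,2,0,-1,0,-6,0,2,0,-1,0,-6,0,0,0,0,0,-6,0,0,0,0,0]';python3 -c "
from h import *
s=st(); print(w2box(s['tool_pos']*1e3))
d=snapshot('side'); s=d['color'][:,:,::-1].copy()
cv2.imwrite('pics/p14.png',cv2.resize(s[120:220,260:380],None,fx=5,fy=5))
"
```

```text
clock: 17.37
tool_pos: [0.6206, 0.063, 0.0904]
eef_rot: [0.837, 0.546, 0.024, -0.003]
contact_force: [3.7, 9.7, -2.4]
opening: 0.004
t 17.37 p [620.6  63.   90.4] xaz 66.3 tilt 2.7 F [ 3.7  9.7 -2.4] M [ 1.85 -0.93 -0.1 ] op 0.3
[[-10.96940739 -67.84312393  90.38859006]]
```

View pics/p14.png

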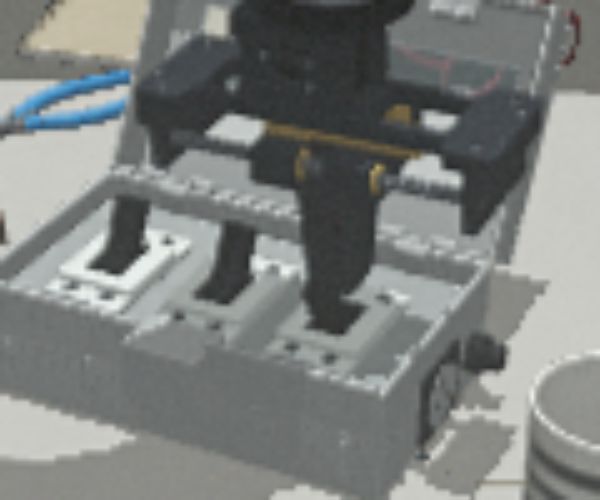

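```bash
python3 -m creep '[3,0,-5,0,-1,0,4,0,-20,0,-1,0,0,0,-20,0,-0.5,0,-12,0,-12,0,0,0,-25,0,0,0,0,0]';python3 -m creep '[-25,0,0,0,0,0,-22,0,0,0,0,0,0,0,0,0,0,0]';python3 -c "
from h import *
s=to(box2w([-56,-66,84])[0],np.degrees(BX[2]))
for c in ('top','side'):
    d=snapshot(c); cv2.imwrite(f'pics/{c}15.png',d['color'][:,:,::-1])
a=cv2.imread('pics/top15.png'); s=cv2.imread('pics/side15.png')
cv2.imwrite('pics/p15.png',np.hstack([cv2.resize(a[150:250,220:320],None,fx=4,fy=4),cv2.resize(s[120:220,260:360],None,fx=4,fy=4)]))
"
```

```text
clock: 17.83
tool_pos: [0.6053, 0.0354, 0.1499]
eef_rot: [0.836, 0.549, 0.002, 0.01]
contact_force: [0.0, -0.3, 0.2]
opening: 0.001
clock: 18.08
tool_pos: [0.5809, -0.0219, 0.1508]
eef_rot: [0.838, 0.545, -0.004, 0.014]
contact_force: [-0.5, -1.2, -0.4]
opening: 0.002
t 18.08 p [580.9 -21.9 150.8] xaz 66.1 tilt 1.7 F [-0.5 -1.2 -0.4] M [-0.09 -0.01  0.02] op 0.2
d tool [50.2 -1.4 65.7] w [1.1 1.3 0.2] rows>=1.98
```

View pics/p15.png

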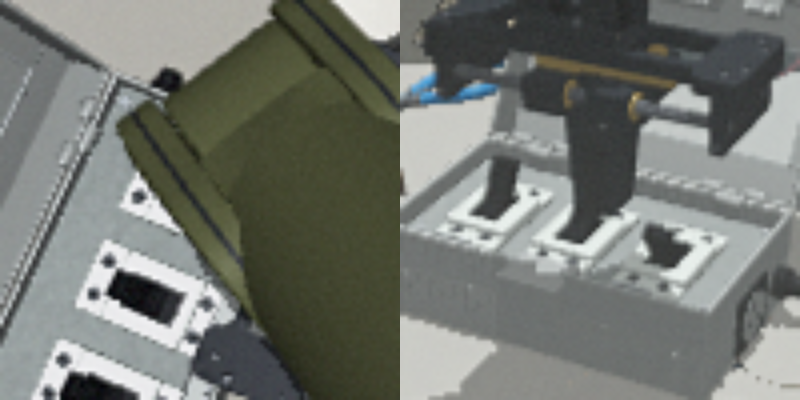

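```bash
python3 -c "
from h import *
for a in (-.5,-.42,-.35,-.25,0,.5):
  # corners of the toggle tip's four
  L=[[-10+42*np.sin(a)+dx*np.cos(a),-66+dy,58+42*np.cos(a)-dx*np.sin(a)] for dx in (-5.5,5.5) for dy in (-9,9)]
  print(a,proj('side',box2w(L)/1e3).round(1).tolist())
s=cv2.imread('pics/side15.png'); cv2.imwrite('pics/p15b.png',cv2.resize(s[160:200,305:355],None,fx=14,fy=14,interpolation=cv2.INTER_NEAREST))
"
```

```text
-0.5 [[326.5, 180.7], [320.0, 179.0], [328.2, 177.1], [321.7, 175.5]]
-0.42 [[327.0, 179.5], [320.5, 177.9], [328.7, 176.2], [322.3, 174.5]]
-0.35 [[327.5, 178.6], [321.0, 176.9], [329.2, 175.4], [322.8, 173.7]]
-0.25 [[328.1, 177.2], [321.6, 175.6], [329.9, 174.4], [323.5, 172.8]]
0 [[329.8, 174.5], [323.4, 172.8], [331.7, 172.5], [325.2, 170.9]]
0.5 [[333.2, 171.6], [326.9, 170.0], [334.7, 171.7], [328.4, 170.1]]
```

View pics/p15b.png

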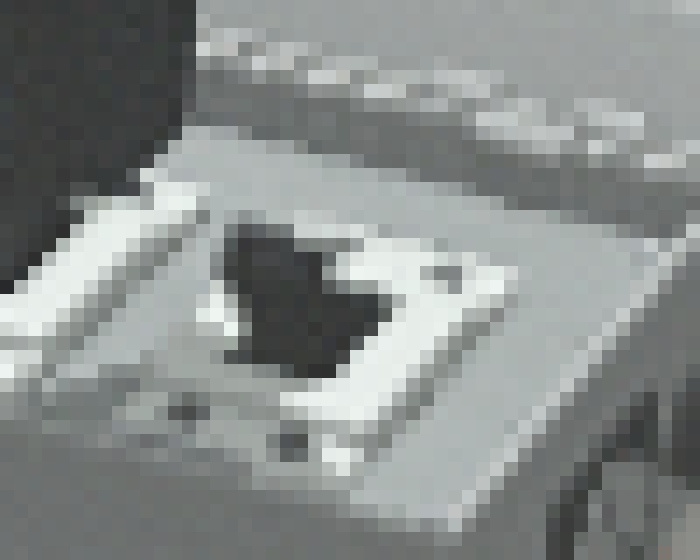

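```bash
python3 -m creep '[14,0,0,0.5,0.6,0,14,0,0,0.5,0.6,0,14,0,8,0,0,0,6,0,14,0,0,0,0,0,14,0,0,0]';python3 -c "
from h import *
s=to(box2w([-56,-66,82])[0],np.degrees(BX[2]))"
```

```text
clock: 18.6
tool_pos: [0.6079, 0.0377, 0.1164]
eef_rot: [0.836, 0.548, 0.008, -0.002]
contact_force: [-0.5, 0.4, -0.1]
opening: 0.007
t 18.6 p [607.9  37.7 116.4] xaz 66.5 tilt 1.0 F [-0.5  0.4 -0.1] M [-0.11 -0.03  0.04] op 0.6
d tool [-17.3  -1.   34.1] w [ 0.3 -0.9  0.6] rows>=1.00
```

```bash
python3 -m creep '[-9,0,-2,0,-0.4,0.3,-8,0,0,0,-0.4,0.3,-3,0,0,0,0,0,0,0,0,0,0,0]';python3 -c "
from h import *
s=to(box2w([-56,-66,82])[0],np.degrees(BX[2]))"
```

```text
clock: 18.93
tool_pos: [0.5978, 0.0229, 0.1143]
eef_rot: [0.837, 0.547, -0.0, -0.001]
contact_force: [0.4, -0.2, 0.3]
opening: 0.007
t 18.93 p [597.8  22.9 114.3] xaz 66.3 tilt 0.1 F [ 0.4 -0.2  0.3] M [-0.02 -0.02  0.02] op 0.6
d tool [ 0.8  2.7 32.3] w [-0.1 -0.   0.4] rows>=1.00
```

```bash
python3 -m creep '[0,1,10,0,0,0,0,1,10,0,0,0,0,0,9,0,0,0,0,0,0,0,0,0]';python3 -c "
from h import *
s=to(box2w([-56,-66,82])[0],np.degrees(BX[2]))";  python3 -m creep '[7,0,0,0,0,0,7,0,0,0,0,0,7,0,0,0,0,0,7,0,0,0,0,0,0,0,0,0,0,0]';python3 -c "
from h import *
s=to(box2w([-12,-66,82])[0],np.degrees(BX[2]))"
```

```text
clock: 19.27
tool_pos: [0.6006, 0.0206, 0.0841]
eef_rot: [0.838, 0.546, 0.001, -0.0]
contact_force: [-0.9, -0.7, 0.3]
opening: 0.002
t 19.27 p [600.6  20.6  84.1] xaz 66.1 tilt 0.1 F [-0.9 -0.7  0.3] M [-0.04 -0.08  0.07] op 0.2
d tool [ 1.8 -1.   2.1] w [ 0.  -0.1  0.3] rows>=1.00
clock: 19.68
tool_pos: [0.6119, 0.0455, 0.0834]
eef_rot: [0.839, 0.545, -0.002, 0.001]
contact_force: [0.2, -0.9, 0.1]
opening: 0.006
t 19.68 p [611.9  45.5  83.4] xaz 66.0 tilt 0.3 F [ 0.2 -0.9  0.1] M [-0.13 -0.03  0.01] op 0.5
d tool [18.5 -1.   1.3] w [-0.   0.3  0.2] rows>=1.00
```

```bash
python3 -m creep '[6,0,0,0,0,0,6,0,0,0,0,0,6,0,0,0,0,0,5,0,0,0,0,0,0,0,0,0,0,0]';python3 -c "
from h import *
s=to(box2w([-9,-66,82])[0],np.degrees(BX[2]))";  python3 -m creep '[5,0,0,0,0,0,5,0,0,0,0,0,6,0,0,0,0,0,7,0,0,0,0,0]';python3 -c "
from h import *
s=to(box2w([-9,-66,82])[0],np.degrees(BX[2]))"
```

```text
clock: 20.1
tool_pos: [0.6202, 0.0636, 0.0831]
eef_rot: [0.839, 0.544, -0.007, 0.004]
contact_force: [-2.2, -3.5, 3.5]
opening: 0.004
t 20.1 p [620.2  63.6  83.1] xaz 66.0 tilt 1.0 F [-2.2 -3.5  3.5] M [-0.69  0.27  0.04] op 0.3
d tool [ 1.6 -1.3  1. ] w [-0.1  1.   0.1] rows>=1.00
clock: 20.43
tool_pos: [0.6207, 0.0642, 0.0829]
eef_rot: [0.841, 0.54, -0.028, 0.014]
contact_force: [-9.0, -13.2, 15.7]
opening: 0.006
t 20.43 p [620.7  64.2  82.9] xaz 65.4 tilt 3.6 F [ -9.  -13.2  15.7] M [-2.95  2.1   0.11] op 0.5
d tool [ 0.8 -1.4  0.9] w [-0.4  3.5 -0.5] rows>=1.00
```

```bash
python3 -m creep '[-6,0,-3,0,1.5,0,-6,0,-20,0,1.5,0,0,0,-35,0,0.5,0,0,0,-35,0,0,0,0,0,-35,0,0,0]';python3 -m creep '[-20,10,-35,0,0,0,-20,10,-35,0,0,0,-10,20,-30,0,0,0,0,20,0,0,0,0,0,0,0,0,0,0]';python3 -c "
from h import *
s=to(box2w([200,0,290])[0],np.degrees(BX[2]))
for c in ('top','side'):
    d=snapshot(c); cv2.imwrite(f'pics/{c}16.png',d['color'][:,:,::-1])
a=cv2.imread('pics/top16.png'); s=cv2.imread('pics/side16.png')
cv2.imwrite('pics/p16.png',np.hstack([cv2.resize(a[150:290,200:340],None,fx=2.8571,fy=2.8571),cv2.resize(s[120:220,260:360],None,fx=4,fy=4)]))
"
```

```text
clock: 20.85
tool_pos: [0.6136, 0.0568, 0.2078]
eef_rot: [0.841, 0.542, -0.006, -0.008]
contact_force: [0.2, -0.5, -0.2]
opening: 0.003
clock: 21.27
tool_pos: [0.6568, -0.0041, 0.3229]
eef_rot: [0.837, 0.546, 0.009, -0.008]
contact_force: [0.5, -0.4, -0.5]
opening: 0.006
t 21.27 p [656.8  -4.1 322.9] xaz 66.2 tilt 1.4 F [ 0.5 -0.4 -0.5] M [-0.16 -0.    0.07] op 0.5
d tool [ 257.3 -126.5   39.6] w [-0.3 -1.4  0.4] rows>=6.94
```

View pics/p16.png

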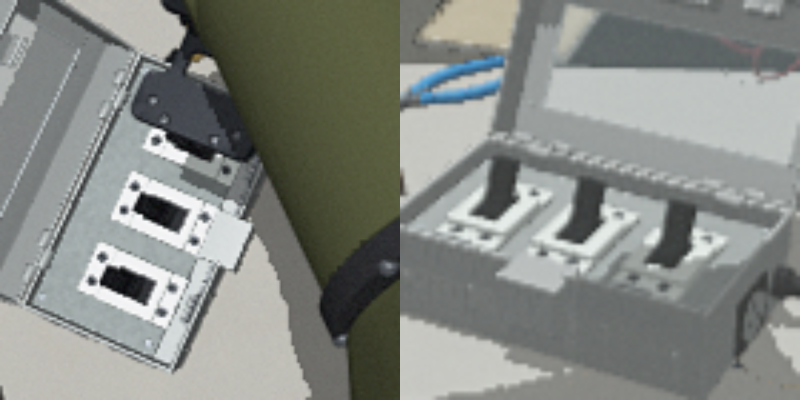

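```bash
python3 -c "
from h import *
for y in (-66,0,66):
 for a in (.3,.4,.5):
  L=[[-10+42*np.sin(a)+dx*np.cos(a),y+dy,58+42*np.cos(a)-dx*np.sin(a)] for dx in (-5.5,5.5) for dy in (-9,9)]
  print(y,a,((proj('side',box2w(L)/1e3)-[275,155])*10).round().astype(int).tolist())
s=cv2.imread('pics/side16.png'); cv2.imwrite('pics/p16b.png',cv2.resize(s[155:200,275:350],None,fx=10,fy=10,interpolation=cv2.INTER_NEAREST))
"
```

```text
-66 0.3 [[569, 173], [505, 157], [586, 165], [522, 150]]
-66 0.4 [[576, 169], [512, 153], [591, 165], [528, 150]]
-66 0.5 [[582, 166], [519, 150], [597, 167], [534, 151]]
0 0.3 [[339, 116], [278, 100], [357, 109], [297, 94]]
0 0.4 [[346, 112], [285, 97], [364, 109], [303, 94]]
0 0.5 [[353, 109], [292, 94], [370, 111], [310, 96]]
66 0.3 [[119, 61], [61, 46], [139, 55], [81, 40]]
66 0.4 [[127, 57], [69, 43], [146, 55], [89, 41]]
66 0.5 [[135, 55], [77, 41], [153, 57], [96, 43]]
```

View pics/p16b.png

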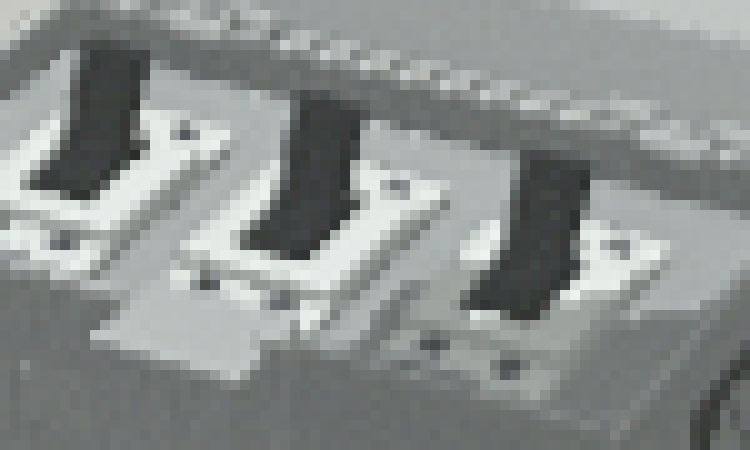

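```bash
python3 -m creep '[30,-18,2,0,-0.3,0,33,-18,2,0,-0.3,0,33,-18,2,0,-0.3,0,33,-18,2,0,-0.3,0,33,-18,2,0,0,0]';python3 -m creep '[33,-15,2,0,0,0,33,-10,3,0,0,0,20,-5,3,0,0,0,0,0,0,0,0,0]';python3 -c "
from h import *
s=to(box2w([205,0,290])[0],np.degrees(BX[2]))
"
```

```text
clock: 21.78
tool_pos: [0.6327, 0.1827, 0.3077]
eef_rot: [0.839, 0.543, -0.007, -0.004]
contact_force: [0.6, -0.1, 0.7]
opening: 0.0
clock: 22.12
tool_pos: [0.6257, 0.2964, 0.2939]
eef_rot: [0.832, 0.555, -0.011, -0.012]
contact_force: [-0.8, 0.0, -0.0]
opening: 0.006
t 22.12 p [625.7 296.4 293.9] xaz 67.4 tilt 1.9 F [-0.8  0.  -0. ] M [-0.04 -0.04 -0.03] op 0.5
d tool [ 0.2 23.1  3.1] w [-1.8  0.3  1.5] rows>=1.00
```

```bash
python3 -m creep '[0,8,15,-0.6,0,0.5,0,8,25,-0.6,0,0.5,0,6,30,-0.4,0,0.4,0,0,30,0,0,0,0,0,25,0,0,0]';python3 -c "
from h import *
s=to(box2w([205,0,145])[0],np.degrees(BX[2]))
d=snapshot('top'); cv2.imwrite('pics/top17.png',d['color'][:,:,::-1])
d=snapshot('side'); cv2.imwrite('pics/side17.png',d['color'][:,:,::-1])
"
```

```text
clock: 22.53
tool_pos: [0.6371, 0.2994, 0.1665]
eef_rot: [0.834, 0.551, -0.001, -0.004]
contact_force: [-0.7, 0.2, 0.0]
opening: 0.006
t 22.53 p [637.1 299.4 166.5] xaz 66.9 tilt 0.4 F [-0.7  0.2  0. ] M [-0.03 -0.06  0.04] op 0.5
d tool [-6.9 13.8 21.4] w [-0.4 -0.2  1. ] rows>=1.00
```

View pics/side17.png

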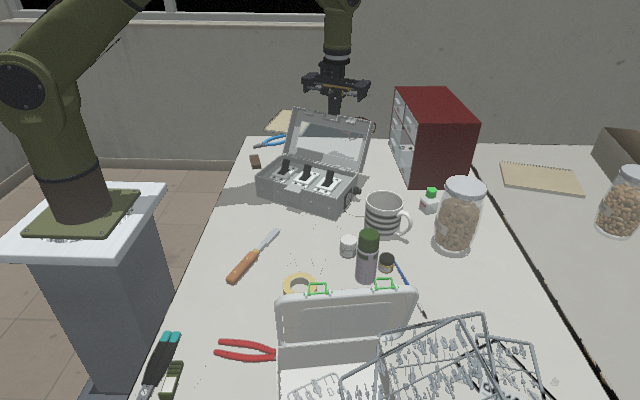

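Fingers are behind the cover. Drop to z≈145 and pull toward the front.

```bash
python3 -m creep '[0,4,7,-0.2,0,0.3,0,4,7,-0.2,0,0.3,0,3,6,0,0,0,0,0,0,0,0,0]';python3 -c "
from h import *
s=to(box2w([120,0,145])[0],np.degrees(BX[2]))
";python3 -m creep '[-10,0,0,0,0,0,-14,0,0,0,0,0,-14,0,0,0,0,0,-14,0,0,0,0,0,-14,0,0,0,0,0]';python3 -c "
from h import *
s=to(box2w([120,0,145])[0],np.degrees(BX[2]))
d=snapshot('side'); s=d['color'][:,:,::-1].copy()
cv2.imwrite('pics/p18.png',cv2.resize(s[60:220,240:400],None,fx=3,fy=3))
"
```

```text
clock: 22.97
tool_pos: [0.6458, 0.2938, 0.1454]
eef_rot: [0.837, 0.547, -0.001, -0.001]
contact_force: [-0.3, -0.9, -0.3]
opening: 0.002
t 22.97 p [645.8 293.8 145.4] xaz 66.3 tilt 0.2 F [-0.3 -0.9 -0.3] M [-0.12 -0.11 -0.02] op 0.2
d tool [-90.1   2.8   0.5] w [-0.2  0.1  0.4] rows>=2.16
clock: 23.38
tool_pos: [0.6293, 0.2564, 0.1594]
eef_rot: [0.836, 0.549, 0.025, -0.012]
contact_force: [2.7, 8.8, 9.5]
opening: 0.005
t 23.38 p [629.3 256.4 159.4] xaz 66.6 tilt 3.1 F [2.7 8.8 9.5] M [ 1.68 -0.5  -0.07] op 0.5
d tool [-49.8   2.6  11.8] w [ 0.4 -3.1  0.7] rows>=1.23
```

View pics/p18.png

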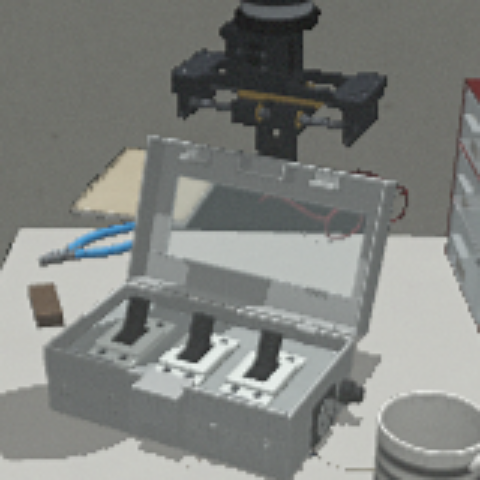

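```bash
python3 -m creep '[4,0,-5,0,-1.5,0,3,0,-6,0,-1.5,0,0,0,-4,0,0,0,0,0,0,0,0,0]';python3 -c "
from h import *
s=to(box2w([120,0,172])[0],np.degrees(BX[2]))
";python3 -m creep '[-8,0,0,0,0,0,-10,0,0,0,0,0,-10,0,0,0,0,0]';python3 -c "
from h import *
s=to(box2w([120,0,172])[0],np.degrees(BX[2]))
d=snapshot('side'); s=d['color'][:,:,::-1].copy()
cv2.imwrite('pics/p19.png',cv2.resize(s[60:220,240:400],None,fx=3,fy=3))
"
```

```text
clock: 23.77
tool_pos: [0.6346, 0.2646, 0.1847]
eef_rot: [0.837, 0.548, 0.01, 0.002]
contact_force: [-0.3, 0.7, 0.1]
opening: 0.006
t 23.77 p [634.6 264.6 184.7] xaz 66.4 tilt 1.2 F [-0.3  0.7  0.1] M [-0.   -0.06 -0.03] op 0.5
d tool [-59.    1.1  11.9] w [ 0.8 -0.8  0.5] rows>=1.44
clock: 24.02
tool_pos: [0.6245, 0.2424, 0.1865]
eef_rot: [0.836, 0.548, 0.015, -0.0]
contact_force: [2.3, 4.3, 3.9]
opening: 0.001
t 24.02 p [624.5 242.4 186.5] xaz 66.5 tilt 1.8 F [2.3 4.3 3.9] M [ 0.75 -0.36  0.02] op 0.1
d tool [-34.8   1.3  13.6] w [ 1.  -1.5  0.6] rows>=1.00
```

View pics/p19.png

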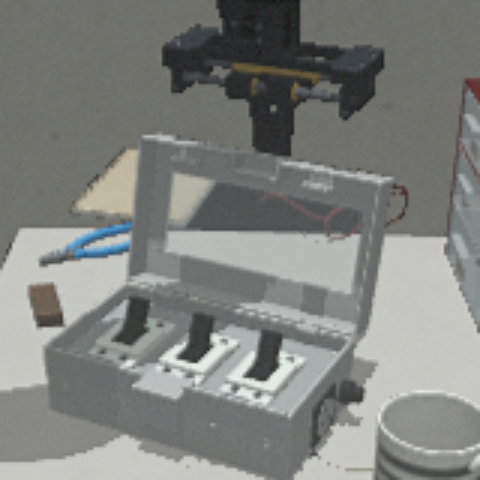

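```bash
python3 -m creep '[-12,0,1,0,-0.5,0,-13,0,1,0,-0.5,0,-13,0,1,0,-0.5,0,-13,0,1,0,-0.3,0,-13,0,1,0,0,0]';python3 -c "
from h import *
s=to(box2w([60,0,180])[0],np.degrees(BX[2]))
d=snapshot('side'); s=d['color'][:,:,::-1].copy()
cv2.imwrite('pics/p20.png',cv2.resize(s[60:220,240:400],None,fx=3,fy=3))
"
```

```text
clock: 24.48
tool_pos: [0.5981, 0.1797, 0.1822]
eef_rot: [0.837, 0.547, 0.005, 0.008]
contact_force: [-0.3, 1.4, 2.1]
opening: 0.005
t 24.48 p [598.1 179.7 182.2] xaz 66.4 tilt 1.1 F [-0.3  1.4  2.1] M [ 0.37 -0.12 -0.01] op 0.4
d tool [-26.4   0.1   2.2] w [1.1 0.  0.5] rows>=1.00
```

View pics/p20.png

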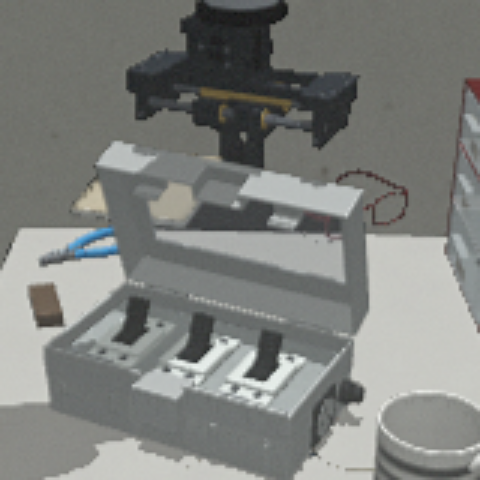

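```bash
python3 -m creep '[-13,0,1,0.4,0,0,-13,0,1,0.4,0,0,-13,0,1,0,0,0,-13,0,1,0,0,0,-13,0,1,0,0,0]';python3 -c "
from h import *
s=to(box2w([0,0,165])[0],np.degrees(BX[2]))
";python3 -m creep '[-9,0,4,0,0,0,-9,0,5,0,0,0,-9,0,5,0,0,0,0,0,0,0,0,0]'; python3 -c "
from h import *
s=to(box2w([-40,0,165])[0],np.degrees(BX[2]))
d=snapshot('side'); s=d['color'][:,:,::-1].copy()
cv2.imwrite('pics/p21.png',cv2.resize(s[60:220,240:400],None,fx=3,fy=3))
"
```

```text
clock: 24.95
tool_pos: [0.5678, 0.1108, 0.175]
eef_rot: [0.838, 0.546, -0.003, 0.002]
contact_force: [0.3, 0.6, 0.6]
opening: 0.005
t 24.95 p [567.8 110.8 175. ] xaz 66.2 tilt 0.4 F [0.3 0.6 0.6] M [ 0.15 -0.19 -0.02] op 0.4
d tool [-11.1  -0.2  10. ] w [0.  0.4 0.3] rows>=1.00
clock: 25.28
tool_pos: [0.5531, 0.0773, 0.1581]
eef_rot: [0.839, 0.544, -0.007, 0.003]
contact_force: [0.2, -0.8, -0.4]
opening: 0.006
t 25.28 p [553.1  77.3 158.1] xaz 65.9 tilt 0.9 F [ 0.2 -0.8 -0.4] M [-0.04 -0.03  0.01] op 0.6
d tool [-14.7  -0.4  -6.7] w [-0.1  0.9 -0. ] rows>=1.00
```

View pics/p21.png

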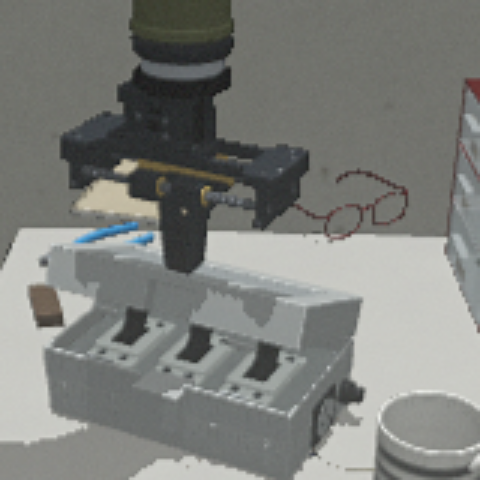

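```bash
python3 -m creep '[-8,0,5,0,0.5,0,-8,0,7,0,0.4,0,-4,0,8,0,0,0,0,0,8,0,0,0,0,0,6,0,0,0]';python3 -c "
from h import *
s=to(box2w([-48,0,112])[0],np.degrees(BX[2]))
d=snapshot('side'); s=d['color'][:,:,::-1].copy()
cv2.imwrite('pics/p22.png',cv2.resize(s[60:220,240:400],None,fx=3,fy=3))
"
```

```text
clock: 25.75
tool_pos: [0.5471, 0.0629, 0.124]
eef_rot: [0.838, 0.545, 0.002, -0.002]
contact_force: [-0.3, 0.0, 1.0]
opening: 0.004
t 25.75 p [547.1  62.9 124. ] xaz 66.1 tilt 0.3 F [-0.3  0.   1. ] M [-0.07 -0.05 -0.01] op 0.4
d tool [-7.  -0.8 12. ] w [-0.  -0.3  0.2] rows>=1.00
```

View pics/p22.png

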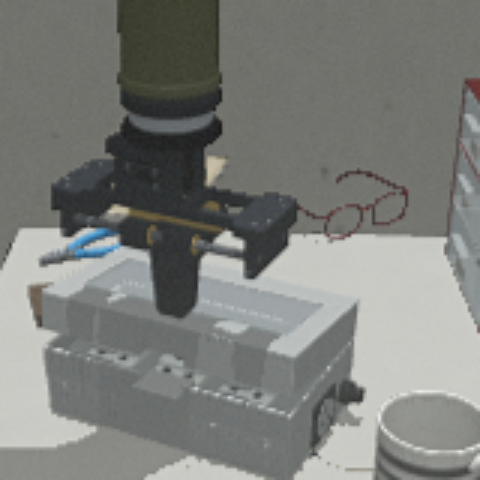

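```bash
python3 -m creep '[-7,0,1,0,0,0,0,0,5,0,0,0,0,0,5,0,0,0,0,0,0,0,0,0]';python3 -c "
from h import *
s=to(box2w([-48,0,108])[0],np.degrees(BX[2]))
";python3 -m creep '[0,0,4,0,0,0,0,0,4,0,0,0]';python3 -c "
from h import *
s=to(box2w([-48,0,108])[0],np.degrees(BX[2]))"
```

```text
clock: 26.13
tool_pos: [0.5427, 0.0549, 0.111]
eef_rot: [0.838, 0.546, -0.001, -0.001]
contact_force: [0.4, 0.6, -0.4]
opening: 0.005
t 26.13 p [542.7  54.9 111. ] xaz 66.1 tilt 0.1 F [ 0.4  0.6 -0.4] M [-0.09 -0.07  0.02] op 0.4
d tool [ 2.1 -0.   3. ] w [-0.1  0.   0.2] rows>=1.00
clock: 26.3
tool_pos: [0.5432, 0.0549, 0.1095]
eef_rot: [0.838, 0.545, -0.0, 0.002]
contact_force: [-14.5, -4.7, 58.1]
opening: 0.008
t 26.3 p [543.2  54.9 109.5] xaz 66.1 tilt 0.3 F [-14.5  -4.7  58.1] M [-1.17  3.07 -0.07] op 0.7
d tool [ 2.  -0.5  1.5] w [0.2 0.2 0.2] rows>=1.00
```

```bash
python3 -m creep '[0,0,-4,0,0,0,0,0,-15,0,0,0,0,0,-30,0,0,0,0,0,-30,0,0,0,0,0,-30,0,0,0]';python3 -m creep '[-30,0,-10,0,0,0,-30,0,0,0,0,0,-30,0,0,0,0,0,-30,0,0,0,0,0,-20,0,0,0,0,0]';python3 -c "
from h import *
s=st()
for c in ('top','side'):
    d=snapshot(c); cv2.imwrite(f'pics/{c}23.png',d['color'][:,:,::-1])
a=cv2.imread('pics/top23.png'); s=cv2.imread('pics/side23.png')
cv2.imwrite('pics/p23.png',np.hstack([cv2.resize(a[150:290,190:330],None,fx=2.8571,fy=2.8571),cv2.resize(s[120:220,250:350],None,fx=4,fy=4)]))
"
```

```text
clock: 26.72
tool_pos: [0.5405, 0.0573, 0.221]
eef_rot: [0.837, 0.547, -0.002, 0.001]
contact_force: [0.7, 0.1, -0.5]
opening: 0.008
clock: 27.13
tool_pos: [0.4916, -0.0639, 0.2399]
eef_rot: [0.833, 0.553, 0.011, 0.003]
contact_force: [-0.2, -1.1, -0.2]
opening: 0.003
t 27.13 p [491.6 -63.9 239.9] xaz 67.2 tilt 1.3 F [-0.2 -1.1 -0.2] M [-0.09 -0.05  0.  ] op 0.2
```

View pics/p23.png

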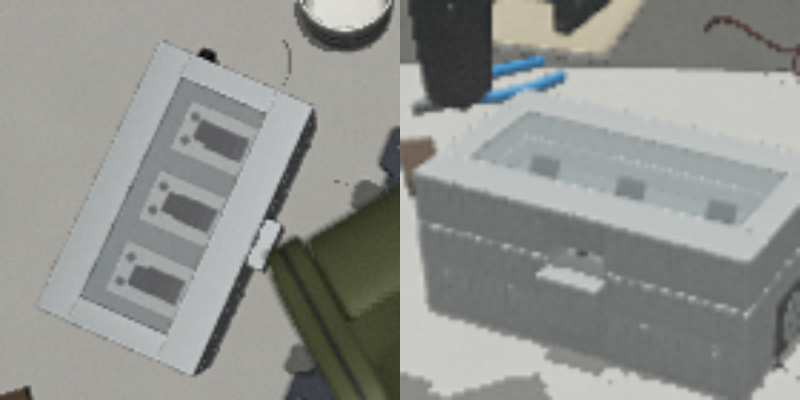

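View pics/side23.png

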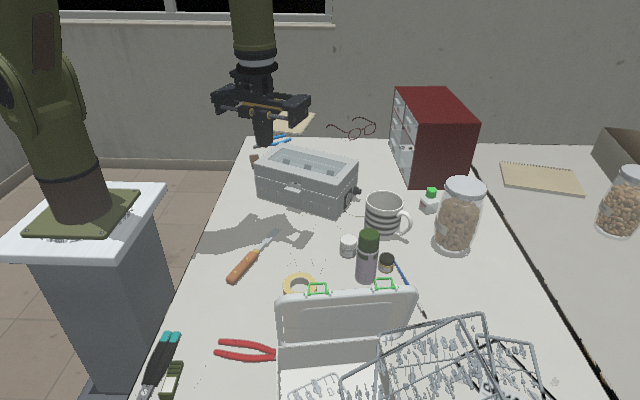

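```bash
python3 -c "
from h import *
for c,(y0,y1,x0,x1) in (('side',(148,220,260,365)),('top',(165,285,200,262))):
    a=cv2.imread(f'pics/{c}0.png',0)[y0:y1,x0:x1].astype(np.float32); b=cv2.imread(f'pics/{c}23.png',0)[y0:y1,x0:x1].astype(np.float32)
    print(c,np.abs(a-b).mean(), (np.abs(a-b)>25).sum(), cv2.phaseCorrelate(a,b))
"
```

```text
side 5.837434 128 ((-0.036643413806153546, -0.045815948059527045), 0.918903283744192)
top 12.26371 24 ((0.02251416932945105, 0.12014064263849633), 0.9084883749485015)
```

```bash
python3 -c "
from h import *
a=cv2.imread('pics/side0.png')[145:220,248:368]; b=cv2.imread('pics/side23.png')[145:220,248:368]
d=cv2.absdiff(a,b)*3
cv2.imwrite('pics/p24.png',np.vstack([cv2.resize(i,None,fx=2.6,fy=2.6,interpolation=cv2.INTER_NEAREST) for i in (a,b,d)]))
# local front-edge shift
for n,(y0,y1,x0,x1) in {'lidfront':(160,184,290,340),'lidfront2':(158,190,256,300)}.items():
    A=cv2.imread('pics/side0.png',0)[y0:y1,x0:x1].astype(np.float32);B=cv2.imread('pics/side23.png',0)[y0:y1,x0:x1].astype(np.float32)
    print(n,cv2.phaseCorrelate(A,B))
for th in (0,.02,.04): print(th,proj('side',box2w([[70-140*np.cos(th)+38*np.sin(th),-120,72+140*np.sin(th)+38*np.cos(th)]])/1e3))
"
```

```text
lidfront ((-0.1170749211174531, 0.055314192317803546), 0.9130421402057012)
lidfront2 ((0.46674857737594166, -0.04997081151806171), 1.0291508224275376)
0 [[337.66106386 185.70681637]]
0.02 [[337.83600215 184.54447091]]
0.04 [[338.02055377 183.37438423]]
```

View pics/p24.png

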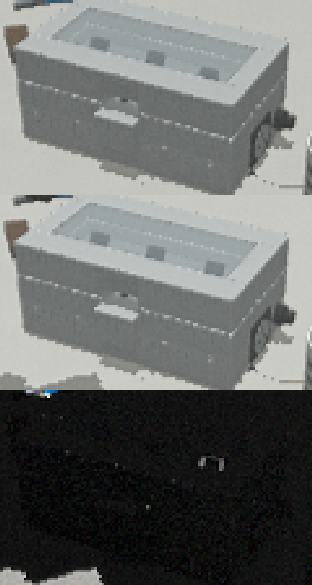

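```bash
python3 -m creep '[0,0,0,0,0,0,0,0,0,0,0,0,0,0,0,0,0,0]'; python3 -c "
from plant import finish_job
print(finish_job())"
```

```text
clock: 27.48
tool_pos: [0.4927, -0.0629, 0.24]
eef_rot: [0.834, 0.552, 0.012, 0.003]
contact_force: [0.2, 0.0, 0.2]
opening: 0.004
the job is handed in; nothing more can be done
None
```

I handed the job in at about 27.5 s of the 72 s allowed, with every step carried out. One force reading may have passed a limit. No verdict was given.

**What I did**
- I levered the cover off its catch with the pry tool and swung it back with the blade to its stop, about 2.0 to 2.1 rad in the pictures.
- I laid the tool down in front of the box.
- With closed fingers I pushed the tripped toggle, the one at the box's -y end, to its off stop (about -0.5 rad in the picture). I then pushed it to its on stop.
- I swung the cover shut and pressed its front edge down.

**Last checks**
- **Cover:** the final side picture of the box matches the first one to within a fraction of a pixel, apart from the toggle that moved, so the cover is shut.
- **Toggles:** before I shut the cover, all three leaned towards the hinge by the same amount, as far as the picture resolves. The picture alone cannot separate 0.45 from 0.5 rad.
- **Other things:** the pry tool lies flat on the table, the mug and spray can stand upright, and the robot was clear with no force on it.

**What did not go as intended**
- **Closing press:** it peaked at about 58 N at the wrist for a moment, far above the roughly 8 N needed. It was the fingertips pressing, and the wrist stayed under its 120 N limit. If the 40 N limit also counts the fingers, that press passed it.
- **Gripper body:** my first pull on the open cover seems to have brushed the gripper's body against its edge at about 13 N. I raised the gripper and carried on.

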